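Set up a hinged plaster mould with its divider plates

ROBOT

A 6-joint arm with a two-finger parallel gripper is mounted at the origin on the work surface. World frame = base frame: x ahead of the robot, y to its left, z up, the work surface at z = 0. Lengths are in m, angles in rad, forces in N, time in s.
With the tool pointing down it reaches from about 0.35 to 0.975 m from the base axis. Payload 4.9 kg.
Tool frame: the origin (TCP) lies at the very end of the fingers, on their centre line; the grasp point (between the pads) lies 19 mm behind it; x points along the fingers, y is the direction in which the jaws open and shut, and the axes are right-handed (so a half turn about x gives the same grasp; the last joint's range is limited). The gripper opens to 85 mm and grips with 20 to 120 N. Pads are 22 mm wide; open, the fingers measure 114 mm over their backs; the gripper's body (76 mm by 85 mm) begins 54 mm behind the grasp point. The pads swing forward as they close: fully open they stand 13 mm farther back than shut.
Start: joints at [-1.232, 0.053, 1.613, -0, 1.476, -0.119], TCP at [0.276, -0.561, 0.199] pointing down, gripper open.
Joint ranges: [-3.01, 3.01], [-1.01, 2.22], [0.06, 2.58], [-1.02, 4.17], [0.09, 2.62], [-3.14, 3.14]. Speed limits (rad/s): [2.57, 2.57, 3.14, 3.14, 3.14, 3.14].

INTERFACE

Orientations are given as a unit quaternion [w, x, y, z].
In Python, from plant import manip gives the robot as it stands.
- The arm moves only by the tool play_rows, never from a script. Its argument "plan" is a list of rows, each a list of 5 numbers: the shift along the tool's x, y, z in mm, then the turn about the tool's x in rad, then the closure, from -1 (fully open) to 1 (shut). A call has 1 to 8 rows; each row is the pose to reach, as a shift and turn from the pose commanded when the call began, along the tool's axes at that moment; what a row does not reach only later rows make up. A row lasts 1/8 s, in which the tool goes at most 62.5 mm and 10.7 degrees, less where a joint would pass 70% of its speed; a pose out of reach is approached as far as the arm can. A call with a gripper value outside its range is refused whole. The fingers move at their own pace and stop on an object; the grip force is fixed at half the most. Time passes only in rows, so rows that repeat a pose let the fingers close. It gives the time, the measured TCP pose, the force and the opening at its end, in the units of the state.
- manip.state(): the state, without advancing time (a new reading comes with each control period).
- manip.grab_frame(name): name is "side" or "top" or "wrist"; returns a dict with "img" (384x512x3 uint8, red, green, blue), "range_z" (384x512 float32, m along the optical axis (not along the pixel's ray), 0 where there is no reading), "fx", "fy", "cx", "cy" (pixels), "origin" and "rotation" of the camera in the world. Camera axes: x right, y up, looking along -z (the intrinsics and any distortion apply to the point x, -y, -z); pixel columns grow to the right and rows downward; lengths in m; the calibration is good to about 2 mm. A picture is of the moment at which its call begins.
- manip.job_done(): hands the job in, once; it reports no verdict.
The state is a dict: "time": time; "joint_pos": joint angles; "joint_vel": joint speeds; "joint_efforts": joint torques, N m; "tool_pos": TCP position; "tool_rot": TCP orientation; "contact_force": force on the tool from outside, world axes, zero at the start; "ft_torque": the same for the moment, N m; "gripper_width": opening from 0.0 (shut) to 1.0 (fully open).
Only numpy, scipy, OpenCV 4.12 (cv2) and the standard library are available. Lean on these libraries where they do the work, as an engineer would, in place of code of your own. Each camera call takes 0.05 s, during which the arm holds its last target. There are 200 camera calls.

TASK

Set up the hinged plaster mould for casting: first lift the brush out of it and lay it flat in the tray. Then swing the mould's gate fully shut and push the hinge pin, which stands beside the file in the wooden stand, down through the knuckles until its collar sits on them. With the mould pinned, pull every divider plate out of the wooden rack and stand each upright, tab up, fully down in a slot of the mould of its own (any slot will do); leave the plywood offcut in the rack, the file in the stand and the roll of tape where it lies.

Things in the scene. Friction and masses are not known exactly. Their poses are not given: they have to be found in the camera images.
- mould: fixed aluminium gang mould, an open-topped box on a 146 x 286 mm bed, 14 mm thick; walls up to 62 mm above the table. Origin: centre of its underside, on the table. Its y axis runs along its length, x across it from the gate (-x side, towards the robot) to the fixed wall (+x side). Inside 250 mm long, 96 mm between the wall lands; four upright grooves in each long wall at y = -75, -25, 25 and 75 mm
- gate (a joint): the hinged long wall on the mould's -x side, 270 mm long, 12 mm thick (plus 7 mm lands inside), its top 62 mm above the table, turning about an upright axis at mould (-70, 147) mm, its +y end. rad: 0 = shut against its stop, about 0.2 to 0.34 at the start with its free (-y) end swung out to -x, at most 0.6. Light friction (under 1 N at the free end); it stays where it is left
- gate_push (a point): point on the gate's outer face (the side towards the robot), 30 mm short of its knuckle at the free end, 45 mm above the table; 264 mm along the gate from the hinge axis and 3 mm to the mould's side of it; turns with the gate: its x axis is square to the gate's face and points into the mould. Pushing the face here towards the mould shuts the gate
- knuckle_top (a point): centre of the upper mouth of the knuckles at the mould's front corner (mould (-70, -147) mm), 60 mm above the table. Three steel knuckles in a column, 25 mm outside and 15 mm bore, from 60 mm down to 6 mm above the table: top and bottom ones fixed to the mould, the middle one on the gate; the three bores are in line when the gate is shut
- pin: steel hinge pin, 106 mm long: shank 12 mm across with a 9 mm long tapered foot (6 mm at the tip), collar 22 mm across and 4 mm thick from 56 to 60 mm above its tip, then a plain round head 18 mm across up to 106 mm, to grip it by; 0.14 kg. Origin: its tip; z along it, up to the head. At the start it stands in one of the two bores of stand, with the collar on the stand's top
- pin_collar (a point): centre of the underside of the pin's collar, 56 mm above its tip; comes to knuckle_top when the pin is home
- stand: loose wooden block (0.9 kg), 60 x 140 mm, 70 mm tall, with two upright 16 mm bores 62 mm deep at y = -40 and 40 mm. Origin: centre of its underside. One bore holds the pin, the other the file (either way round)
- file: a file with a bulbous wooden handle, 125 mm long, 26 mm across, standing in the other bore of the stand, its top about 137 mm above the table; to be left there. Origin: its lower tip
- rack: loose but heavy wooden storage rack (1.6 kg), 280 (x) x 126 (y) mm, 56 mm tall, with five slots across it at x = -100, -50, 0, 50, 100 mm, 11.5 mm wide, their floor 12 mm above the table. Origin: centre of its underside. Plates stand in it with their x axis along the rack's x; each present plate and the offcut has a slot of its own, in any order
- offcut: thin plywood offcut, 9 x 70 x 90 mm tall, without a tab, standing in one slot of the rack, to be left there. Origin: centre of its lower edge
- brush: flat brush, 160 mm long (-80 to 80 mm along its x axis), 20 mm thick; wooden handle 22 mm wide from x = -80 to 10 mm, steel ferrule 46 mm wide from 10 to 40 mm, bristles beyond. Origin: middle of its underside; z up as it lies flat. At the start it lies along the mould on the mould's floor, 14 mm above the table; 0.07 kg
- tray: shallow fixed steel tray, 260 (x) x 130 (y) mm, rim 25 mm above the table, walls and floor 4 to 5 mm thick. Origin: centre of its underside
- plate1: a divider plate (all four are alike; some may be absent, then None): flat aluminium plate 8 mm thick (its x axis), 106 mm wide (its y) and 56 mm tall, with a lifting tab of the same thickness, 46 mm wide and 50 mm tall, standing up from the middle of its top edge, so 106 mm tall in all; 0.18 kg. Origin: centre of its lower edge; z up the plate. At the start it stands upright in one of the rack's slots
- plate2: a divider plate (all four are alike; some may be absent, then None): flat aluminium plate 8 mm thick (its x axis), 106 mm wide (its y) and 56 mm tall, with a lifting tab of the same thickness, 46 mm wide and 50 mm tall, standing up from the middle of its top edge, so 106 mm tall in all; 0.18 kg. Origin: centre of its lower edge; z up the plate. At the start it stands upright in one of the rack's slots
- plate3: a divider plate (all four are alike; some may be absent, then None): flat aluminium plate 8 mm thick (its x axis), 106 mm wide (its y) and 56 mm tall, with a lifting tab of the same thickness, 46 mm wide and 50 mm tall, standing up from the middle of its top edge, so 106 mm tall in all; 0.18 kg. Origin: centre of its lower edge; z up the plate. At the start it stands upright in one of the rack's slots
- plate4: a divider plate (all four are alike; some may be absent, then None): flat aluminium plate 8 mm thick (its x axis), 106 mm wide (its y) and 56 mm tall, with a lifting tab of the same thickness, 46 mm wide and 50 mm tall, standing up from the middle of its top edge, so 106 mm tall in all; 0.18 kg. Origin: centre of its lower edge; z up the plate. At the start it stands upright in one of the rack's slots
- slot0 (a point): centre of a divider slot of the mould, at the height of the mould's floor (14 mm above the table), midway between the fixed wall and the closed gate; axes as mould. A plate stands home in it with its origin at this point, its faces square to the mould's y axis. The slot is 11.5 mm wide for the 8 mm plate, grooves run to the top of both walls, and 110 mm from groove bottom to groove bottom for the 106 mm plate
- slot1 (a point): centre of a divider slot of the mould, at the height of the mould's floor (14 mm above the table), midway between the fixed wall and the closed gate; axes as mould. A plate stands home in it with its origin at this point, its faces square to the mould's y axis. The slot is 11.5 mm wide for the 8 mm plate, grooves run to the top of both walls, and 110 mm from groove bottom to groove bottom for the 106 mm plate
- slot2 (a point): centre of a divider slot of the mould, at the height of the mould's floor (14 mm above the table), midway between the fixed wall and the closed gate; axes as mould. A plate stands home in it with its origin at this point, its faces square to the mould's y axis. The slot is 11.5 mm wide for the 8 mm plate, grooves run to the top of both walls, and 110 mm from groove bottom to groove bottom for the 106 mm plate
- slot3 (a point): centre of a divider slot of the mould, at the height of the mould's floor (14 mm above the table), midway between the fixed wall and the closed gate; axes as mould. A plate stands home in it with its origin at this point, its faces square to the mould's y axis. The slot is 11.5 mm wide for the 8 mm plate, grooves run to the top of both walls, and 110 mm from groove bottom to groove bottom for the 106 mm plate
- tape: roll of paper tape lying flat on the table in front of the mould, 104 mm across, 36 mm tall; not to be moved. Origin: centre of its underside

How it is judged:
On the way, in this order (a step that is already met when the one before it is completed fails the run):
1. the brush is out of the mould, lying in the tray (x of brush in the frame of tray between -0.12 and 0.12 m and y of brush in the frame of tray between -0.06 and 0.06 m and ((z of brush in the frame of tray between -0.005 and 0.018 m and angle between brush's own z axis and vertical below 0.1 rad) or (z of brush in the frame of tray between -0.005 and 0.035 m and angle between brush's own z axis and vertical above 3.04 rad)) and contact force between the fingers and brush below 0.1 N), for 0.2 s.
2. the gate is shut and the pin is home through the three knuckles (value of joint gate below 0.015 rad and horizontal distance between pin_collar and knuckle_top below 0.005 m and z of pin_collar in the frame of knuckle_top between -0.004 and 0.005 m and angle between pin's own z axis and vertical below 0.09 rad), for 0.2 s.
At the end, for the whole second after the job is handed in: Brush lying flat in the tray, not on its rim; gate shut (within 0.015 rad); pin upright, its collar within 5 mm of the top knuckle; every divider plate present stands upright (within 5 degrees), tab up, in its own mould slot, foot within 7 mm of slot centre; all released and at rest (all of step 2 and x of brush in the frame of tray between -0.12 and 0.12 m and y of brush in the frame of tray between -0.06 and 0.06 m and ((z of brush in the frame of tray between -0.005 and 0.018 m and angle between brush's own z axis and vertical below 0.1 rad) or (z of brush in the frame of tray between -0.005 and 0.035 m and angle between brush's own z axis and vertical above 3.04 rad)) and linear speed of each of brush, pin, plate1, plate2, plate3, plate4 below 0.03 m/s and (distance between plate1 and slot0 below 0.007 m or distance between plate1 and slot1 below 0.007 m or distance between plate1 and slot2 below 0.007 m or distance between plate1 and slot3 below 0.007 m) and angle between each of plate1, plate2, plate3, plate4's own z axis and vertical below 0.09 rad and angle between the x axis of each of plate1, plate2, plate3, plate4 and the y axis of mould, either way round below 0.1 rad and (distance between plate2 and slot0 below 0.007 m or distance between plate2 and slot1 below 0.007 m or distance between plate2 and slot2 below 0.007 m or distance between plate2 and slot3 below 0.007 m) and (distance between plate3 and slot0 below 0.007 m or distance between plate3 and slot1 below 0.007 m or distance between plate3 and slot2 below 0.007 m or distance between plate3 and slot3 below 0.007 m) and (distance between plate4 and slot0 below 0.007 m or distance between plate4 and slot1 below 0.007 m or distance between plate4 and slot2 below 0.007 m or distance between plate4 and slot3 below 0.007 m)); the robot touches nothing.
It fails at once if the file is pulled out of the stand, the plywood offcut is pulled out of the rack, or the roll of tape is moved more than 30 mm (z of file in the frame of stand above 0.04 m or z of offcut in the frame of rack above 0.04 m or distance of tape from where it was at the start of the episode above 0.03 m).
Of plate1, plate2, plate3, plate4 only 2 to 4 are there at a start; the rules pass over those that are not, and their reading is None.
At some moment in a run one of brush, rack, stand may be knocked a few centimetres aside while the robot is not near it.
Once in a run the grip may slacken for a moment while it holds something.
It also fails if it takes over 210 s, if anything falls off the work surface, if the arm or the gripper's body presses on something with over 40 N, if the wrist force passes 120 N, or if a joint passes its speed limit or range.

## Working session

There is one attempt and no reset: what is moved stays moved. The work goes in short steps, Python scripts to look and compute and a tool call to move; the robot and the scene stay as the last step left them, time stands still between calls to the robot, and variables do not carry over. Pictures are saved under pics/ and viewed, about 12 in all and at most 16, crops included, and the job is handed in when it is done.

Besides the shell and the picture viewer there is one more tool, called in YAML: its name, and indented under it one key for each argument. play_rows: Moves the arm, as the interface text tells. Its arguments: {"type":"object","properties":{"plan":{"type":"array"}},"required":["plan"]}

```bash
ls; mkdir -p pics; cat > h.py <<'E'
import numpy as np, cv2, pickle
from plant import manip
from scipy.spatial.transform import Rotation as R
def grab(n):
    f=manip.grab_frame(n); return f
def cloud(f):
    z=f["range_z"]; h,w=z.shape; u,v=np.meshgrid(np.arange(w),np.arange(h))
    P=np.stack([(u-f["cx"])/f["fx"]*z,-(v-f["cy"])/f["fy"]*z,-z],-1)
    W=P@np.array(f["rotation"]).T+np.array(f["origin"]); W[z==0]=np.nan
    return W
def save(f,name): cv2.imwrite("pics/"+name+".png",f["img"][:,:,::-1])
def Rt(): 
    s=manip.state(); q=s["tool_rot"]; return R.from_quat([q[1],q[2],q[3],q[0]]).as_matrix(), np.array(s["tool_pos"])
def todo(p,ydir=None):
    """shift (mm) in tool axes to TCP p ; turn about x so tool y is along ydir (mod pi)"""
    M,t=Rt(); d=(M.T@(np.array(p)-t))*1000; a=0
    if ydir is not None:
        y=M.T@np.array([ydir[0],ydir[1],0]); a=np.arctan2(y[2],y[1]); a=(a+np.pi/2)%np.pi-np.pi/2
    return np.round(d,1),round(a,3)
E
python3 - <<'E'
from h import *
for n in("side","top"):
    f=grab(n); save(f,n+"0"); pickle.dump(f,open(n+"0.pkl","wb")); print(n,f["fx"],f["cx"],f["cy"],f["origin"],np.round(f["rotation"],3).tolist(),[k for k in f])
s=manip.state(); print(s); print(Rt()[0].round(3))
E
```

```text
pics
side 360.68631593560883 253.9213708435848 187.9645833330735 [0.45931813 0.70889152 0.73898181] [-0.048, -0.01, 0.403, 0.914] ['img', 'range_z', 'fx', 'fy', 'cx', 'cy', 'origin', 'rotation']
top 378.02470074434336 261.6902247885012 190.8791719054476 [0.34873501 0.02218094 1.06353452] [0.706, 0.071, -0.067, -0.702] ['img', 'range_z', 'fx', 'fy', 'cx', 'cy', 'origin', 'rotation']
{'time': 0.1, 'joint_pos': array([-1.23201557e+00,  5.33529629e-02,  1.61414054e+00,  1.03712287e-05,
        1.47596671e+00, -1.18986189e-01]), 'joint_vel': array([-4.37245664e-04, -2.25912698e-03, -2.34475869e-03, -5.31617657e-06,
       -2.50884037e-05,  7.62266108e-04]), 'joint_efforts': array([-1.20349696e-04, -3.94905567e+01, -3.71363425e+01, -1.22603697e-04,
        3.93167313e-03, -1.07085233e-05]), 'tool_pos': array([ 0.27602402, -0.56006863,  0.19775713]), 'tool_rot': array([-0.15977853, -0.68859666, -0.16109193,  0.68873424]), 'contact_force': array([ 0.04155608, -0.09793248, -0.14956296]), 'ft_torque': array([ 0.01274319,  0.00307963, -0.04924554]), 'gripper_width': 0.9960192130181027}
[[-0.001  0.442 -0.897]
 [ 0.002 -0.897 -0.442]
 [-1.    -0.002 -0.   ]]
```

```bash
python3 - <<'E'
s=open('h.py').read()
s=s.replace('np.array(f["rotation"]).T','rot(f["rotation"]).T').replace('def cloud','def rot(q): return R.from_quat([q[1],q[2],q[3],q[0]]).as_matrix()\ndef cloud')
open('h.py','w').write(s)
from h import *
f=pickle.load(open("top0.pkl","rb")); W=cloud(f); im=f["img"][:,:,::-1].copy()
ok=~np.isnan(W[...,0]); print(np.nanmin(W,(0,1)),np.nanmax(W,(0,1)),ok.mean())
for p in [(100,100),(100,400),(300,100),(300,400)]: print(p,W[p])
im=cv2.resize(im,None,fx=1.56,fy=1.56,interpolation=cv2.INTER_CUBIC)
cv2.imwrite("pics/top0b.png",im)
E
```

```text
[ 0.0426908  -1.29740517 -0.7681575 ] [1.65786186 1.44882598 0.7003193 ] 0.996124267578125
(100, 100) [0.83390569 0.51621184 0.00395341]
(100, 400) [ 0.83946332 -0.38609855 -0.00195029]
(300, 100) [0.25445627 0.46478308 0.00440353]
(300, 400) [ 0.25866971 -0.34837548 -0.00230837]
```

View pics/top0b.png

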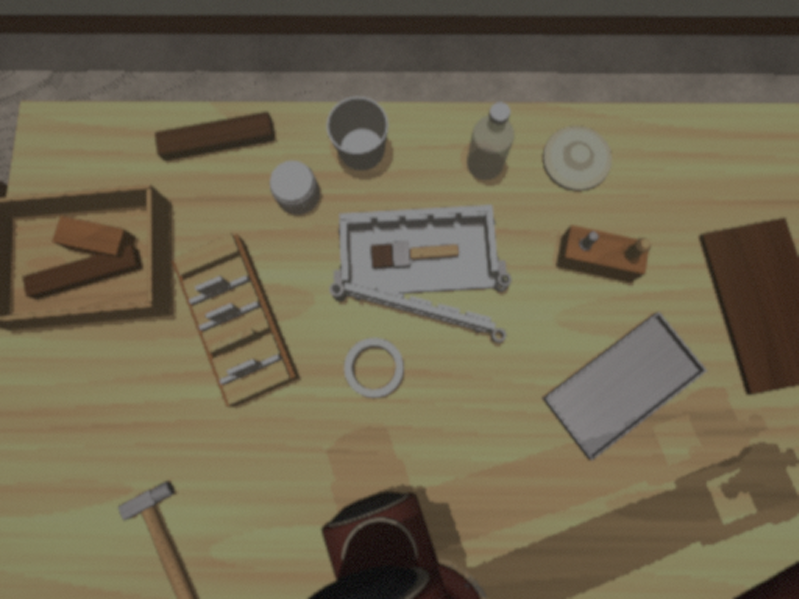

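View pics/side0.png

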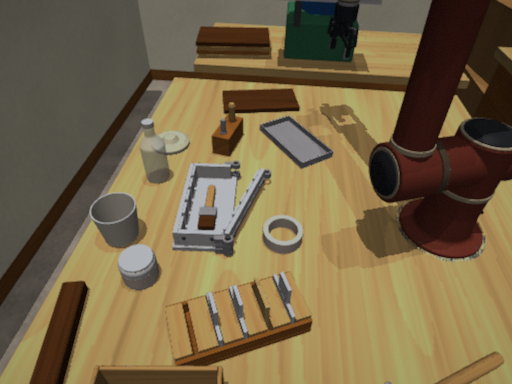

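```bash
cat >> h.py <<'E'
def level(W):
    """remove residual table tilt (table pixels |z|<12mm in work area)"""
    m=(np.abs(W[...,2])<.012)&(W[...,0]>.2)&(W[...,0]<.95)&(np.abs(W[...,1])<.6)
    A=W[m]; 
    if len(A)<2000: return W
    for _ in range(4):
        c=np.linalg.lstsq(np.c_[A[:,:2],np.ones(len(A))],A[:,2],rcond=None)[0]
        r=A[:,2]-np.c_[A[:,:2],np.ones(len(A))]@c; A=A[np.abs(r)<.004]
    W=W.copy(); W[...,2]-=W[...,0]*c[0]+W[...,1]*c[1]+c[2]; return W
def sel(W,cx,cy,r,z0,z1):
    return (np.hypot(W[...,0]-cx,W[...,1]-cy)<r)&(W[...,2]>z0)&(W[...,2]<z1)
def rect(P):
    (c,s,a)=cv2.minAreaRect((P[:,:2]*1000).astype(np.float32)); return np.round(c,1),np.round(s,1),round(a,1)
E
python3 - <<'E'
from h import *
f=pickle.load(open("top0.pkl","rb")); W=level(cloud(f))
at=lambda u,v: W[int(v/1.5625),int(u/1.5625)]
for n,u,v in [("mould",420,250),("hingeknuckle",338,288),("frontknuckle",503,281),("gatefree",498,336),("rack",237,320),("stand",603,253),("pin",592,237),("file",641,243),("tray",623,385),("tape",374,340),("brushh",435,252),("ferr",400,253),("bris",383,255),("plateA",214,287),("plateB",220,313),("off",240,340),("plateC",245,367)]:
    print(n,at(u,v).round(4))
def rr(n,u,v,r,z0,z1):
    c=at(u,v); m=sel(W,c[0],c[1],r,z0,z1); print(n,m.sum(),rect(W[m]),W[m].mean(0).round(4))
rr("rack",237,320,.17,.048,.062)
rr("stand",603,253,.1,.062,.076)
rr("pinhead",592,237,.035,.095,.13)
rr("file",641,243,.04,.11,.15)
rr("tray",623,385,.18,.015,.04)
rr("tape",374,340,.09,.028,.045)
rr("mouldtop",420,250,.2,.05,.075)
rr("tabA",214,287,.05,.09,.15)
rr("tabB",220,313,.05,.09,.15)
rr("tabC",245,367,.05,.09,.15)
rr("off",240,340,.04,.08,.15)
rr("brush",425,252,.1,.025,.045)
E
```

```text
mould [0.6404 0.0112 0.0339]
hingeknuckle [0.5637 0.1517 0.0655]
frontknuckle [ 0.5903 -0.1396  0.0159]
gatefree [ 0.4897 -0.1313 -0.0021]
rack [0.5097 0.3268 0.0565]
stand [ 0.6291 -0.3066  0.0685]
pin [ 0.641  -0.2726  0.1212]
file [ 0.6272 -0.3501  0.1325]
tray [ 0.4035 -0.3495  0.0051]
tape [0.4781 0.09   0.0364]
brushh [ 0.6361 -0.0168  0.0393]
ferr [0.637  0.0449 0.0353]
bris [0.6318 0.076  0.0324]
plateA [0.5575 0.3555 0.1023]
plateB [0.5103 0.3375 0.1159]
off [0.4691 0.3066 0.0993]
plateC [0.4241 0.2907 0.1191]
rack 3217 (array([517.2, 344. ]), array([298.8, 251.7]), 61.0) [0.5126 0.3373 0.0555]
stand 949 (array([ 634.5, -317.5]), array([141. ,  62.2]), 77.6) [ 0.6315 -0.3119  0.0696]
pinhead 60 (array([ 642.3, -277.9]), array([16.7, 16.3]), 41.2) [ 0.6407 -0.276   0.1135]
file 89 (array([ 625. , -354.6]), array([23.1, 20.6]), 46.3) [ 0.6234 -0.353   0.1303]
tray 602 (array([ 404. , -350.8]), array([130.5, 261.2]), 36.1) [ 0.4031 -0.3577  0.023 ]
tape 569 (array([476.7,  77.6]), array([119.2, 179. ]), 85.2) [0.4549 0.087  0.0359]
mouldtop 2102 (array([674.5,  -5.4]), array([320.9, 308.2]), 78.1) [0.6286 0.0119 0.061 ]
tabA 160 (array([538.3, 347.5]), array([57.7, 45.8]), 25.8) [0.5476 0.3514 0.1119]
tabB 175 (array([511.9, 332.7]), array([99.5, 53.9]), 19.2) [0.5005 0.3313 0.1072]
tabC 117 (array([443.5, 304.8]), array([52.2, 44.8]), 23.6) [0.4306 0.2975 0.1101]
off 142 (array([469.9, 314.8]), array([ 9.8, 65.5]), 25.1) [0.469  0.3139 0.0978]
brush 763 (array([651.7,  17.1]), array([152.6, 169.7]), 62.2) [0.6449 0.0267 0.0331]
```

play_rows:
  plan:
    - [-60,-30,-50,-0.15,-1]
    - [-120,-60,-100,-0.3,-1]
    - [-200,-100,-160,-0.45,-1]
    - [-200,-130,-210,-0.6,-1]
    - [-200,-160,-260,-0.75,-1]
    - [-200,-190,-310,-0.85,-1]
    - [-200,-215,-360,-1.0,-1]
    - [-200,-240,-410,-1.15,-1]

```text
time: 1.1
tool_pos: [0.5126, -0.1981, 0.3975]
tool_rot: [0.511, 0.489, 0.51, -0.489]
contact_force: [0.8, 0.0, -0.3]
gripper_width: 1.0
```

play_rows:
  plan:
    - [0,30,-50,0,-1]
    - [0,60,-100,0,-1]
    - [0,90,-150,0,-1]
    - [0,120,-190,0,-1]
    - [0,120,-190,0,-1]

```text
time: 1.72
tool_pos: [0.6255, -0.0027, 0.3956]
tool_rot: [0.509, 0.489, 0.511, -0.49]
contact_force: [-0.8, -0.7, 0.7]
gripper_width: 1.0
```

```bash
python3 - <<'E'
from h import *
f=grab("wrist"); pickle.dump(f,open("w1.pkl","wb"))
save(f,"w1"); W=cloud(f); M,t=Rt(); print(t,M.round(3),f["fx"],np.array(f["origin"]),rot(f["rotation"]).round(3)); print(manip.state()["joint_pos"])
m=(np.abs(W[...,2])<.02); print(m.sum(),np.median(W[m][:,2]))
E
```

```text
[ 0.62493244 -0.0043182   0.39599965] [[-0.002  0.999  0.039]
 [-0.     0.039 -0.999]
 [-1.    -0.002 -0.   ]] 283.5424734366311 [0.62340774 0.08055595 0.57122851] [[ 0.999 -0.041 -0.011]
 [ 0.042  0.947  0.32 ]
 [-0.003 -0.32   0.947]]
[-1.25747564e-01  1.27576362e-02  1.33182296e+00 -3.53229851e-04
  1.79933900e+00 -1.65324577e-01]
112348 0.0009706794123637841
```

View pics/w1.png

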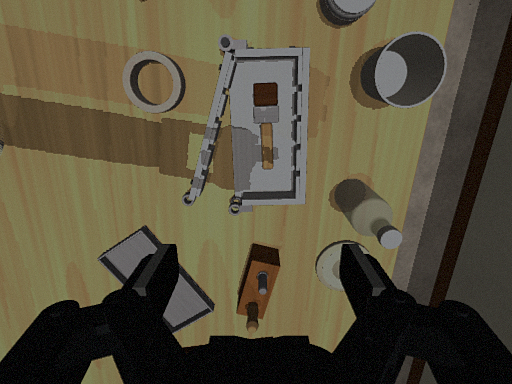

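```bash
cat >> h.py <<'E'
from scipy.optimize import least_squares
def edges(P,c,th,xr,zlo,zhi,mode):
    pass
def mouldfit(W,c,th,it=4,dbg=False):
    """W cloud -> mould centre (m), yaw, using fixed wall top band edges: outer x=+67?, ends"""
    B=W[~np.isnan(W[...,0])]
    for _ in range(it):
        ex=np.array([np.cos(th),np.sin(th)]); ey=np.array([-ex[1],ex[0]])
        D=B[:,:2]-c; x=D@ex; y=D@ey; z=B[:,2]
        bed=(z>.008)&(z<.075)
        # +x bed edge by y-bins
        ys=np.arange(-.12,.121,.01); xe=[]
        for a in ys:
            m=bed&(abs(y-a)<.005)&(x>.03)&(x<.1); xe.append(np.percentile(x[m],98) if m.sum()>5 else np.nan)
        xe=np.array(xe); k=~np.isnan(xe); k&=abs(xe-np.nanmedian(xe))<.006
        s,o=np.polyfit(ys[k],xe[k],1)
        xs=np.arange(-.03,.061,.01); yp=[];ym=[]
        for a in xs:
            m=bed&(abs(x-a)<.005); 
            u=m&(y>.11)&(y<.165); yp.append(np.percentile(y[u],98)); u=m&(y<-.11)&(y>-.165); ym.append(np.percentile(y[u],2))
        yc=(np.median(yp)+np.median(ym))/2
        if dbg: print("L",(np.median(yp)-np.median(ym)).round(4),"xe",o.round(4),"slope",s.round(4),"yc",yc.round(4))
        th=th-s; c=c+ex*(o-.073)+ey*yc
    return c,th
def toworld(c,th,p): return c+rot2(th)@np.array(p)
def rot2(th): return np.array([[np.cos(th),-np.sin(th)],[np.sin(th),np.cos(th)]])
E
python3 - <<'E'
from h import *
for n in ("w1","top0"):
    W=level(cloud(pickle.load(open(n+".pkl","rb"))))
    c,th=mouldfit(W,np.array([.635,.005]),.045,dbg=True); print(n,c.round(4),round(th,4))
    Q=W.reshape(-1,3); D=(Q[:,:2]-c)@rot2(th)
    x,y,z=D[:,0],D[:,1],Q[:,2]
    m=(z>.024)&(z<.042)&(x>-.035)&(x<.043)&(abs(y)<.115); b=rect(np.c_[D[m]]); print("brush in mould frame",b, m.sum())
    h=m&(y<0.0); print(" handle x",np.percentile(x[h],[3,97]),"y range",np.percentile(y[m],[1,99]),toworld(c,th,[np.median(x[h]),np.median(y[h])]))
    # fixed wall band
    m=(z>.055)&(z<.07)&(x>.03)&(x<.08)&(abs(y)<.11); print(" wall top x",np.percentile(x[m],[3,50,97]))
    for n2,cx,cy,r,z0,z1 in [("stand",.6345,-.3175,.1,.062,.076),("pin",.642,-.278,.025,.095,.115),("file",.625,-.3546,.03,.11,.15),("tray",.404,-.351,.18,.015,.04),("tape",.477,.0885,.07,.028,.045)]:
        m=sel(W,cx,cy,r,z0,z1); print(" ",n2,m.sum(), rect(W[m]) if m.sum()>10 else 0)
E
```

```text
L 0.2722 xe 0.0747 slope -0.0187 yc 0.0082
L 0.2721 xe 0.0729 slope -0.0021 yc -0.0003
L 0.272 xe 0.073 slope -0.0001 yc -0.0
L 0.272 xe 0.073 slope 0.0 yc -0.0
w1 [0.6363 0.0129] 0.0659
brush in mould frame (array([1.3, 4.8]), array([159.5,  46.1]), 89.2) 1496
 handle x [-0.00762407  0.01308867] y range [-0.07023673  0.08403011] [ 0.64160962 -0.0212564 ]
 wall top x [0.05513228 0.06467711 0.07340464]
  stand 1328 (array([ 635.1, -317.6]), array([142.3,  60.2]), 77.7)
  pin 59 (array([ 643.3, -272.6]), array([15.9,  6.6]), 4.8)
  file 171 (array([ 625.8, -353.3]), array([23.7, 19.2]), 14.1)
  tray 752 (array([ 405.2, -351.1]), array([131.5, 261. ]), 36.2)
  tape 799 (array([449.8,  89.1]), array([101.7,  65.5]), 89.0)
L 0.2729 xe 0.0737 slope -0.0196 yc 0.0082
L 0.2729 xe 0.0729 slope 0.0 yc -0.0003
L 0.273 xe 0.0731 slope -0.0003 yc 0.0
L 0.2729 xe 0.073 slope -0.0 yc -0.0
top0 [0.6353 0.0129] 0.0649
brush in mould frame (array([1.6, 6.2]), array([159.1,  47.3]), 88.9) 638
 handle x [-0.00768609  0.01288479] y range [-0.07154694  0.08344328] [ 0.63931737 -0.02362072]
 wall top x [0.0553483  0.06459009 0.07398936]
  stand 949 (array([ 634.5, -317.5]), array([141. ,  62.2]), 77.6)
  pin 28 (array([ 638.9, -277.8]), array([18.4, 12.4]), 79.4)
  file 89 (array([ 625. , -354.6]), array([23.1, 20.6]), 46.3)
  tray 602 (array([ 404. , -350.8]), array([130.5, 261.2]), 36.1)
  tape 328 (array([482.9,  88.2]), array([103.4, 126.2]), 88.6)
```

play_rows:
  plan:
    - [60,14,3,-0.012,-0.2]
    - [120,14,3,-0.012,-0.2]
    - [180,14,3,-0.012,-0.2]
    - [240,14,3,-0.012,-0.2]
    - [290,14,3,-0.012,-0.2]
    - [335,14,3,-0.012,-0.2]
    - [365,14,3,-0.012,-0.2]
    - [379,14,3,-0.012,-0.2]

```text
time: 2.78
tool_pos: [0.6369, -0.0092, 0.0161]
tool_rot: [0.511, 0.487, 0.513, -0.489]
contact_force: [-0.4, 0.1, 0.0]
gripper_width: 0.601
```

play_rows:
  plan:
    - [0,0,0,0,0.0]
    - [0,0,0,0,1]
    - [0,0,0,0,1]
    - [0,0,0,0,1]
    - [0,0,0,0,1]
    - [-50,0,0,0,1]
    - [-100,0,0,0,1]
    - [-150,0,0,0,1]

```text
time: 3.78
tool_pos: [0.6386, -0.008, 0.1699]
tool_rot: [0.512, 0.488, 0.512, -0.488]
contact_force: [0.7, -0.1, -0.9]
gripper_width: 0.004
```

```bash
python3 - <<'E'
from h import *
f=grab("wrist"); save(f,"w2"); pickle.dump(f,open("w2.pkl","wb"))
f=grab("top"); pickle.dump(f,open("top1.pkl","wb"))
E
```

```text
(no output)
```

View pics/w2.png

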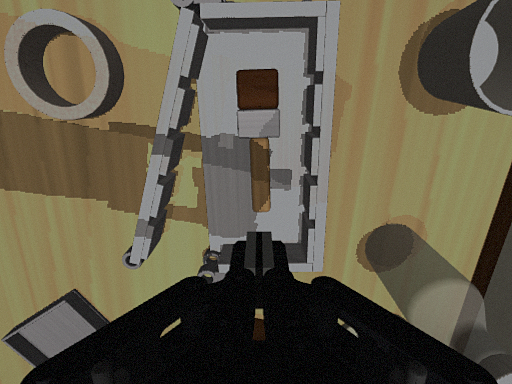

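```bash
cat >> h.py <<'E'
def brush(W,c,th):
    Q=W.reshape(-1,3); D=(Q[:,:2]-c)@rot2(th); x,y,z=D[:,0],D[:,1],Q[:,2]
    m=(z>.024)&(z<.045)&(x>-.035)&(x<.043)&(abs(y)<.115)
    h=m&(y<-.012); p=np.polyfit(y[h],x[h],1)
    print("brush rect",rect(D[m]),"z",np.median(z[h]).round(4),"handle x",np.percentile(x[h],[3,50,97]).round(4),"slope",p.round(4),"y",np.percentile(y[m],[1,99]).round(4))
E
python3 - <<'E'
from h import *
c=np.array([.6358,.0129]); th=.0654
for n in ("w2","top1"):
    W=level(cloud(pickle.load(open(n+".pkl","rb")))); brush(W,c,th)
    print(mouldfit(W,c,th))
M,t=Rt(); print("tool in mould",(t[:2]-c)@rot2(th),t)
E
```

```text
brush rect (array([2.4, 5.8]), array([ 45.6, 158.9]), 0.3) z 0.0335 handle x [-0.0065  0.0036  0.0139] slope [-0.0074  0.0033] y [-0.0691  0.084 ]Traceback (most recent call last):
  File "<stdin>", line 5, in <module>
  File "h.py", line 53, in mouldfit
    u=m&(y>.11)&(y<.165); yp.append(np.percentile(y[u],98)); u=m&(y<-.11)&(y>-.165); ym.append(np.percentile(y[u],2))
                                                                                               ~~~~~~~~~~~~~^^^^^^^^
    return _quantile_unchecked(
        a, q, axis, out, overwrite_input, method, keepdims, weights)
    return _ureduce(a,
                    func=_quantile_ureduce_func,
    ...<5 lines>...
                    overwrite_input=overwrite_input,
                    method=method)
    r = func(a, **kwargs)
    result = _quantile(arr,
                       quantiles=q,
    ...<2 lines>...
                       out=out,
                       weights=wgt)
    slices_having_nans = np.isnan(arr[-1, ...])
                                  ~~~^^^^^^^^^
IndexError: index -1 is out of bounds for axis 0 with size 0
```

play_rows:
  plan:
    - [0,0,0,0,-0.2]
    - [0,0,0,0,-0.2]
    - [0,0,0,0,-0.2]
    - [0,0,0,0,-0.2]
    - [50,0,0,0,-0.2]
    - [100,0,0,0,-0.2]
    - [140,0,0,0,-0.2]
    - [155,0,0,0,-0.2]

```text
time: 4.88
tool_pos: [0.6363, -0.0077, 0.0097]
tool_rot: [0.51, 0.486, 0.514, -0.489]
contact_force: [-0.8, -0.2, 0.9]
gripper_width: 0.599
```

play_rows:
  plan:
    - [0,0,0,0,1]
    - [0,0,0,0,1]
    - [0,0,0,0,1]
    - [0,0,0,0,1]
    - [0,0,0,0,1]
    - [0,0,0,0,1]
    - [0,0,0,0,1]
    - [0,0,0,0,1]

```text
time: 5.88
tool_pos: [0.6388, -0.0081, 0.0133]
tool_rot: [0.512, 0.488, 0.512, -0.488]
contact_force: [-0.4, -0.8, 0.7]
gripper_width: 0.004
```

```bash
python3 - <<'E'
from h import *
f=grab("wrist"); pickle.dump(f,open("w3.pkl","wb"))
g=grab("side"); a=f["img"]; b=cv2.resize(g["img"][140:270,150:300],(450,390)); b=cv2.resize(b,(443,384))
im=np.hstack([cv2.resize(a,(357,268)),cv2.resize(b,(400,268))]); cv2.imwrite("pics/w3.png",im[:,:,::-1])
W=level(cloud(f)); brush(W,np.array([.6358,.0129]),.0654); print(manip.state())
E
```

```text
brush rect (array([ 2.6, 30.1]), array([ 45.9, 111. ]), 0.2) z 0.0334 handle x [-0.0071  0.0046  0.0139] slope [-0.2647 -0.0003] y [-0.017   0.0842]
{'time': 5.975, 'joint_pos': array([-1.29013250e-01,  2.59998034e-01,  1.70936218e+00, -4.95891610e-06,
        1.17238628e+00, -1.78034657e-01]), 'joint_vel': array([-4.56739037e-05,  1.65693596e-03, -1.14396164e-04,  4.75840846e-04,
        8.80431338e-05, -1.89124401e-03]), 'joint_efforts': array([ 1.04781277e-03, -4.38347411e+01, -3.25129688e+01, -6.08377400e-05,
        1.10699457e-03, -1.07147238e-05]), 'tool_pos': array([ 0.63879799, -0.00805333,  0.01327068]), 'tool_rot': array([ 0.51206147,  0.48756177,  0.51214734, -0.48762862]), 'contact_force': array([ 0.0985324 , -0.36750572, -0.02778772]), 'ft_torque': array([ 0.0035983 , -0.02273771, -0.0340531 ]), 'gripper_width': 0.000784167801706608}
```

View pics/w3.png

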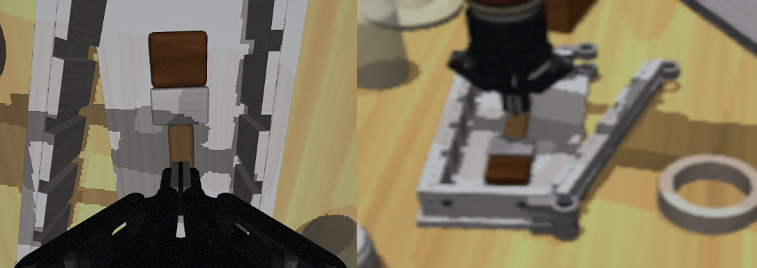

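```bash
python3 - <<'E'
from h import *
for n in ("w3","w2"):
    f=pickle.load(open(n+".pkl","rb")); W=cloud(f); M,t=Rt(); o=np.array(f["origin"]); print(o.round(4))
    for v in range(205,300,8): print(n,v,[W[v,u].round(3).tolist() for u in (250,258,266)])
E
```

```text
[0.6356 0.0753 0.1889]
w3 205 [[0.634, 0.012, 0.035], [0.638, 0.013, 0.035], [0.643, 0.013, 0.035]]
w3 213 [[0.634, 0.007, 0.034], [0.639, 0.008, 0.034], [0.643, 0.008, 0.035]]
w3 221 [[0.634, 0.003, 0.035], [0.639, 0.003, 0.036], [0.644, 0.003, 0.035]]
w3 229 [[0.634, -0.003, 0.035], [0.639, -0.003, 0.034], [0.644, -0.002, 0.036]]
w3 237 [[0.635, 0.004, 0.057], [0.639, 0.004, 0.057], [0.643, 0.004, 0.056]]
w3 245 [[0.635, 0.004, 0.065], [0.639, 0.004, 0.065], [0.643, 0.004, 0.066]]
w3 253 [[0.635, 0.004, 0.072], [0.639, 0.004, 0.072], [0.643, 0.004, 0.072]]
w3 261 [[0.635, 0.003, 0.078], [0.639, 0.003, 0.079], [0.642, 0.003, 0.078]]
w3 269 [[0.635, 0.003, 0.084], [0.639, 0.002, 0.083], [0.642, 0.003, 0.084]]
w3 277 [[0.636, 0.004, 0.091], [0.639, -0.002, 0.083], [0.642, 0.005, 0.092]]
w3 285 [[0.636, 0.004, 0.096], [0.639, -0.005, 0.084], [0.642, 0.005, 0.097]]
w3 293 [[0.636, 0.004, 0.101], [0.639, -0.01, 0.084], [0.642, 0.005, 0.101]]
[0.6355 0.0754 0.3455]
w2 205 [[0.631, -0.06, 0.014], [0.641, -0.051, 0.033], [0.65, -0.05, 0.034]]
w2 213 [[0.631, -0.07, 0.016], [0.642, -0.069, 0.015], [0.652, -0.068, 0.017]]
w2 221 [[0.632, -0.081, 0.015], [0.642, -0.081, 0.015], [0.652, -0.08, 0.015]]
w2 229 [[0.632, -0.093, 0.015], [0.643, -0.092, 0.015], [0.653, -0.092, 0.015]]
w2 237 [[0.634, 0.003, 0.213], [0.639, 0.003, 0.212], [0.643, 0.003, 0.212]]
w2 245 [[0.635, 0.004, 0.222], [0.639, 0.004, 0.222], [0.642, 0.005, 0.223]]
w2 253 [[0.635, 0.004, 0.229], [0.639, 0.004, 0.229], [0.642, 0.004, 0.229]]
w2 261 [[0.635, 0.003, 0.235], [0.639, 0.004, 0.236], [0.642, 0.004, 0.236]]
w2 269 [[0.635, 0.003, 0.24], [0.639, 0.004, 0.242], [0.642, 0.003, 0.241]]
w2 277 [[0.635, 0.005, 0.249], [0.639, -0.001, 0.241], [0.642, 0.004, 0.248]]
w2 285 [[0.636, 0.005, 0.254], [0.639, -0.005, 0.241], [0.642, 0.005, 0.253]]
w2 293 [[0.636, 0.005, 0.258], [0.639, -0.009, 0.241], [0.642, 0.004, 0.257]]
```

play_rows:
  plan:
    - [0,0,0,0,-0.2]
    - [0,0,0,0,-0.2]
    - [0,0,0,0,-0.2]
    - [0,0,0,0,-0.2]
    - [8,2,0,0,-0.2]
    - [16,2,0,0,-0.2]
    - [22,2,0,0,-0.2]
    - [26,2,0,0,-0.2]

```text
time: 6.98
tool_pos: [0.6404, -0.0079, -0.0136]
tool_rot: [0.512, 0.487, 0.512, -0.488]
contact_force: [0.1, 0.6, 0.1]
gripper_width: 0.603
```

play_rows:
  plan:
    - [3,0,0,0,-0.2]
    - [5,0,0,0,-0.2]
    - [5,0,0,0,1]
    - [5,0,0,0,1]
    - [5,0,0,0,1]
    - [5,0,0,0,1]
    - [5,0,0,0,1]
    - [5,0,0,0,1]

```text
time: 7.98
tool_pos: [0.6413, -0.0081, -0.0172]
tool_rot: [0.512, 0.488, 0.512, -0.487]
contact_force: [0.3, 0.4, 2.2]
gripper_width: 0.243
```

play_rows:
  plan:
    - [-30,0,0,0,1]
    - [-70,0,0,0,1]
    - [-120,0,0,0,1]
    - [-180,0,0,0,1]
    - [-180,-40,40,0,1]
    - [-180,-75,85,-0.1,1]
    - [-180,-105,135,-0.2,1]
    - [-180,-135,185,-0.3,1]

```text
time: 8.98
tool_pos: [0.5135, -0.2003, 0.1615]
tool_rot: [0.58, 0.404, 0.58, -0.405]
contact_force: [0.2, 0.1, -0.6]
gripper_width: 0.244
```

```bash
python3 - <<'E'
from h import *
print(manip.state()["gripper_width"],Rt()[1], todo([.420,-.372,.1],[np.cos(.63),np.sin(.63)]))
f=grab("top"); pickle.dump(f,open("top2.pkl","wb")); W=level(cloud(f))
g=grab("wrist"); save(g,"w4");pickle.dump(g,open("w4.pkl","wb"))
for n2,cx,cy,r,z0,z1 in [("stand",.6345,-.3175,.1,.062,.076),("tray",.404,-.351,.18,.015,.04)]:
    m=sel(W,cx,cy,r,z0,z1); print(" ",n2,m.sum(), rect(W[m]))
    m=sel(level(cloud(g)),cx,cy,r,z0,z1); print(" w",n2,m.sum(), rect(cloud(g)[m]))
E
```

```text
0.24395473974839016 [ 0.51347519 -0.20034979  0.16154772] (array([  61.6, -147. ,  128.8]), np.float64(-0.277))
  stand 0 (array([0., 0.]), array([0., 0.]), 0.0)
 w stand 1762 (array([ 635.7, -317.3]), array([140.4,  62.3]), 77.7)
  tray 281 (array([ 411.8, -362.1]), array([130.4, 232.3]), 36.2)
 w tray 2585 (array([ 404.4, -350.5]), array([131.4, 258.3]), 36.2)
```

play_rows:
  plan:
    - [0,-40,35,-0.07,1]
    - [0,-80,70,-0.14,1]
    - [0,-115,100,-0.21,1]
    - [0,-147,129,-0.277,1]
    - [50,-147,129,-0.277,1]
    - [105,-147,129,-0.277,1]
    - [145,-147,129,-0.277,1]
    - [165,-147,129,-0.277,1]

```text
time: 10.07
tool_pos: [0.4198, -0.3685, -0.0061]
tool_rot: [0.628, 0.323, 0.631, -0.321]
contact_force: [-0.2, 0.2, -0.6]
gripper_width: 0.241
```

play_rows:
  plan:
    - [10,0,0,0,1]
    - [17,0,0,0,1]
    - [20,0,0,0,1]
    - [20,0,0,0,1]
    - [20,0,0,0,0.1]
    - [20,0,0,0,0.1]
    - [20,0,0,0,0.1]
    - [20,0,0,0,0.1]

```text
time: 11.08
tool_pos: [0.4211, -0.3709, -0.0225]
tool_rot: [0.63, 0.322, 0.63, -0.322]
contact_force: [-0.5, 0.2, 0.3]
gripper_width: 0.447
```

play_rows:
  plan:
    - [-40,0,0,0,0.1]
    - [-90,0,0,0,0.1]
    - [-150,0,0,0,0.1]
    - [-200,40,-40,0.1,1]
    - [-250,75,-80,0.22,1]
    - [-250,115,-120,0.34,1]
    - [-250,150,-160,0.46,1]
    - [-250,184,-195,0.565,1]

```text
time: 12.08
tool_pos: [0.456, -0.1031, 0.2281]
tool_rot: [0.515, 0.486, 0.514, -0.485]
contact_force: [0.6, -0.0, 0.6]
gripper_width: -0.001
```

```bash
cat >> h.py <<'E'
C=np.array([.6358,.0129]); TH=.0654
def mf(W): 
    Q=W.reshape(-1,3); D=(Q[:,:2]-C)@rot2(TH); return np.c_[D,Q[:,2]]
def gate(W):
    D=mf(W); v=D-[-.070,.147,0]
    r=np.hypot(v[:,0],v[:,1]); a=np.arctan2(-v[:,0],-v[:,1])
    m=(D[:,2]>.045)&(D[:,2]<.072)&(r>.05)&(r<.262)&(a>-.06)&(a<.62)&(D[:,0]<-.035)
    x,y=v[m,0],v[m,1]
    # outer (min x) edge per radius bin
    E=[]
    for q in np.arange(.06,.26,.01):
        k=abs(r[m]-q)<.005
        if k.sum()>4: E.append([q,np.percentile(a[m][k],97)])
    E=np.array(E); # outer face is 3mm to mould side: a = g - .003/q
    print("gate est",np.median(E[:,1]+.003/E[:,0]).round(4),len(E),(E[:,1]+.003/E[:,0]).round(3)[[0,-1]])
E
python3 - <<'E'
from h import *
t=grab("top"); w=grab("wrist"); save(w,"w5"); pickle.dump(w,open("w5.pkl","wb")); pickle.dump(t,open("top3.pkl","wb"))
for f in (t,w): gate(level(cloud(f)))
gate(level(cloud(pickle.load(open("w1.pkl","rb")))))
W=level(cloud(w))
m=sel(W,.4045,-.351,.12,.016,.035); D=W[m][:,:2]-[.4045,-.351]; D=D@rot2(np.deg2rad(126.1)); k=abs(D[:,1])<.055; print("brush in tray frame",rect(D[k]),np.median(W[m][k][:,2]))
print(Rt()[1],todo([.45,-.105,-.009],[np.cos(TH),np.sin(TH)]))
E
```

```text
gate est 0.2804 19 [0.208 0.299]
gate est 0.2824 19 [0.23  0.299]
gate est 0.2739 20 [0.199 0.296]
brush in tray frame (array([67.7, -8.7]), array([57.6, 30.8]), 51.2) 0.02092029279283676
[ 0.45620407 -0.1010839   0.22770704] (array([236.7,  -6.7,   3.7]), np.float64(0.001))
```

View pics/w5.png

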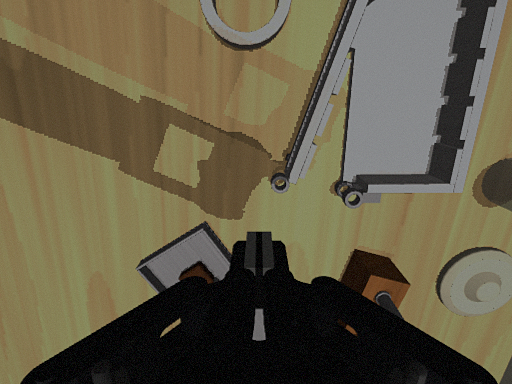

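play_rows:
  plan:
    - [60,-4,5,0,1]
    - [120,-4,5,0,1]
    - [180,-4,5,0,1]
    - [225,-4,5,0,1]
    - [237,-4,5,0,1]
    - [237,15,8,0,1]
    - [237,35,10,0,1]
    - [237,55,12,0,1]

```text
time: 13.18
tool_pos: [0.5136, -0.1148, -0.0076]
tool_rot: [0.516, 0.485, 0.514, -0.484]
contact_force: [-0.8, 0.6, 0.5]
gripper_width: -0.006
```

play_rows:
  plan:
    - [0,15,0,0,1]
    - [0,28,0,0,1]
    - [0,38,0,0,1]
    - [0,44,0,0,1]
    - [0,47,0,0,1]
    - [0,47,0,0,1]

```text
time: 13.92
tool_pos: [0.5589, -0.1108, -0.0092]
tool_rot: [0.515, 0.485, 0.515, -0.484]
contact_force: [0.6, -0.9, 4.2]
gripper_width: -0.0
```

```bash
cat >> h.py <<'E'
def gate2(W):
    """outer face line of gate: mould x of the -x edge at several y (shut: -67)"""
    D=mf(W); out=[]
    for y0 in np.arange(-.06,.12,.03):
        m=(abs(D[:,1]-y0)<.008)&(D[:,2]>.045)&(D[:,2]<.075)&(D[:,0]<-.03)&(D[:,0]>-.16)
        out.append((np.percentile(D[m,0],[3,97])*1000).round(1).tolist() if m.sum()>5 else None)
    print("gate x by y",out)
E
python3 - <<'E'
from h import *
t=grab("top");w=grab("wrist");s=grab("side")
for f in (t,w,s): gate2(level(cloud(f)))
print(manip.state()["contact_force"],(Rt()[1][:2]-C)@rot2(TH))
E
```

```text
gate x by y [[-67.1, -48.9], [-66.5, -48.0], [-64.7, -47.5], [-64.2, -46.5], [-62.9, -44.6], [-62.1, -43.0]]
gate x by y [[-66.3, -47.9], [-65.3, -47.7], [-64.5, -46.2], None, None, None]
gate x by y [[-65.8, -48.3], [-65.2, -47.6], [-64.5, -47.2], [-63.9, -45.6], [-63.0, -45.1], [-61.2, -43.0]]
[ 0.66629619 -0.9081179   4.14400723] [-0.08516117 -0.11825119]
```

play_rows:
  plan:
    - [0,3,0,0,1]
    - [0,5,0,0,1]
    - [0,7,0,0,1]
    - [0,8.5,0,0,1]
    - [0,8.5,0,0,1]

```text
time: 14.7
tool_pos: [0.5672, -0.1102, -0.0095]
tool_rot: [0.515, 0.485, 0.515, -0.484]
contact_force: [0.7, -0.3, 5.3]
gripper_width: 0.002
```

```bash
sed -i 's/^C=.*/C=np.array([.6418,.0133]); TH=.0654/' h.py; python3 - <<'E'
from h import *
t=grab("top");w=grab("wrist");s=grab("side")
for f in (t,w,s): gate2(level(cloud(f)))
print(manip.state()["contact_force"],(Rt()[1][:2]-C)@rot2(TH))
E
```

```text
gate x by y [[-66.7, -47.9], [-66.1, -48.5], [-66.1, -48.7], [-66.5, -49.0], [-65.9, -47.7], [-66.1, -48.7]]
gate x by y [[-65.5, -47.1], [-65.5, -47.7], [-65.5, -47.8], None, None, None]
gate x by y [[-66.0, -48.2], [-65.4, -47.9], [-65.1, -48.4], [-64.7, -48.8], [-64.7, -48.4], [-65.0, -47.3]]
[ 0.5535529  -0.59063548  5.02234729] [-0.08261027 -0.11834618]
```

play_rows:
  plan:
    - [0,1,0,0,1]
    - [0,2,0,0,1]
    - [0,2.5,0,0,1]
    - [0,2.5,0,0,1]

```text
time: 15.35
tool_pos: [0.5677, -0.1101, -0.0096]
tool_rot: [0.514, 0.483, 0.516, -0.485]
contact_force: [-7.4, -0.6, 9.7]
gripper_width: -0.001
```

play_rows:
  plan:
    - [0,-10,0,0,1]
    - [-50,-10,0,0,1]
    - [-105,-10,0,0,-1]
    - [-155,10,35,0.1,-1]
    - [-205,30,70,0.2,-1]
    - [-255,50,105,0.28,-1]
    - [-310,67,138,0.28,-1]
    - [-310,67,138,0.28,-1]

```text
time: 16.35
tool_pos: [0.6461, -0.246, 0.3041]
tool_rot: [0.444, 0.553, 0.44, -0.551]
contact_force: [0.3, 0.4, 0.1]
gripper_width: 0.998
```

```bash
cat >> h.py <<'E'
def headfit(W,z0,z1,cx,cy,r,rad,n=6):
    """circle centre (known radius) from top disc points"""
    m=sel(W,cx,cy,r,z0,z1); P=W[m][:,:2]; c=P.mean(0)
    (q,rr)=cv2.minEnclosingCircle((P*1000).astype(np.float32)); print("  head n",m.sum(),"mean",c.round(4),"encl",np.round(q,1),round(rr,1),"z",np.median(W[m][:,2]).round(4)); return c
E
python3 - <<'E'
from h import *
t=grab("top");w=grab("wrist"); save(w,"w6")
for f in (t,w):
    W=level(cloud(f)); gate2(W)
    m=sel(W,.6355,-.3175,.1,.062,.076); print("stand",m.sum(), rect(W[m]))
    headfit(W,.113,.128,.643,-.278,.03,.009); headfit(W,.128,.145,.626,-.355,.03,.013)
    m=sel(W,.4045,-.351,.14,.012,.04); D=(W[m][:,:2]-[.4045,-.351])@rot2(np.deg2rad(126.1)); k=(abs(D[:,1])<.055)&(abs(D[:,0])<.12); print("brush in tray frame",rect(D[k]),np.percentile(W[m][k][:,2],[10,50,90]))
print(Rt()[1],todo([.644,-.2784,.043],[np.cos(-.215),np.sin(-.215)]))
E
```

```text
gate x by y [[-66.0, -46.9], [-66.0, -48.3], [-66.0, -48.4], [-66.4, -47.0], [-66.0, -47.8], [-66.0, -48.8]]
stand 148 (array([ 647.1, -260.4]), array([23.5, 61. ]), 76.9)
  head n 0 mean [nan nan] encl [0. 0.] 0.0 z nan
  head n 0 mean [nan nan] encl [0. 0.] 0.0 z nanh.py:89: RuntimeWarning: Mean of empty slice.
  m=sel(W,cx,cy,r,z0,z1); P=W[m][:,:2]; c=P.mean(0)
  ret = um.true_divide(
  return _methods._mean(a, axis=axis, dtype=dtype,
  ret = ret.dtype.type(ret / rcount)
Traceback (most recent call last):
IndexError: index -1 is out of bounds for axis 0 with size 0
```

View pics/w6.png

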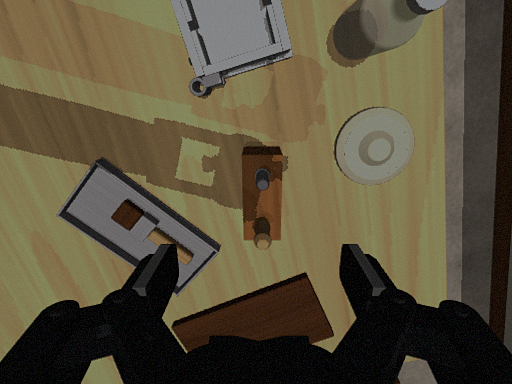

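```bash
python3 - <<'E' 2>/dev/null
from h import *
w=grab("wrist"); s=grab("side"); pickle.dump(w,open("w6.pkl","wb"))
for f in (w,s):
    W=cloud(f); print("table",np.median(W[...,2][np.abs(W[...,2])<.01])); W=level(W)
    m=sel(W,.6355,-.3175,.1,.062,.076); print("stand",m.sum(), rect(W[m]))
    headfit(W,.113,.128,.643,-.278,.03,.009); headfit(W,.128,.145,.626,-.355,.03,.013)
    k=sel(W,.5768,-.1295,.03,.055,.07); print("knuckle top",k.sum(),rect(W[k]))
print(Rt()[1],todo([.644,-.2784,.043],[np.cos(-.215),np.sin(-.215)]))
print("knuckle nominal",toworld(C,TH,[-.07,-.147]))
W=cloud(w); D=mf(W); print("gate x", [np.percentile(D[(abs(D[:,1]-q)<.006)&(D[:,2]>.05)&(D[:,2]<.07)&(D[:,0]<-.03)&(D[:,0]>-.09),0],[3,97]).round(4) for q in (-.11,-.09)])
E
```

```text
table 0.0008421257271344629
stand 2866 (array([ 635.2, -317.3]), array([140.,  60.]), 77.5)
  head n 139 mean [ 0.6439 -0.2771] encl [ 643.8 -278.2] 8.8 z 0.1192
  head n 205 mean [ 0.6269 -0.3536] encl [ 626.7 -356.1] 11.9 z 0.1349
knuckle top 519 (array([ 591.6, -128.4]), array([47.6, 32.7]), 69.7)
table 0.0002611065855697703
stand 369 (array([ 635.5, -317.9]), array([143.7,  62.6]), 77.8)
  head n 18 mean [ 0.6432 -0.2768] encl [ 644.8 -278. ] 9.1 z 0.1183
  head n 27 mean [ 0.6255 -0.3529] encl [ 625.7 -354.3] 11.8 z 0.1321
knuckle top 77 (array([ 590.9, -128.9]), array([47.7, 31.5]), 69.4)
[ 0.64349312 -0.24269174  0.29716245] (array([254.1,   9.4,  35.1]), np.float64(-0.004))
knuckle nominal [ 0.5815566  -0.13796048]
gate x [array([-0.0644, -0.0465]), array([-0.0648, -0.0465])]
```

play_rows:
  plan:
    - [40,9.5,35,0,-0.6]
    - [100,9.5,35,0,-0.6]
    - [150,9.5,35,0,-0.6]
    - [200,9.5,35,0,-0.6]
    - [235,9.5,35,0,-0.6]
    - [254,9.5,35,0,-0.6]
    - [254,9.5,35,0,-0.6]
    - [254,9.5,35,0,-0.6]

```text
time: 17.55
tool_pos: [0.6474, -0.2803, 0.0482]
tool_rot: [0.443, 0.552, 0.442, -0.551]
contact_force: [0.6, -0.3, 0.0]
gripper_width: 0.797
```

play_rows:
  plan:
    - [0,0,0,0,1]
    - [0,0,0,0,1]
    - [0,0,0,0,1]
    - [0,0,0,0,1]
    - [0,0,0,0,1]
    - [0,0,0,0,1]

```text
time: 18.3
tool_pos: [0.6457, -0.2801, 0.0473]
tool_rot: [-0.442, -0.551, -0.443, 0.552]
contact_force: [-5.2, 1.7, 5.6]
gripper_width: 0.195
```

play_rows:
  plan:
    - [-20,0,0,0,1]
    - [-50,0,0,0,1]
    - [-90,0,0,0,1]
    - [-90,-20,-25,0,1]
    - [-90,-50,-65,0,1]
    - [-90,-80,-108,0,1]
    - [-90,-91,-123,0,1]
    - [-90,-91,-123,0,1]

```text
time: 19.3
tool_pos: [0.5846, -0.1396, 0.1373]
tool_rot: [0.443, 0.552, 0.442, -0.551]
contact_force: [0.1, -0.1, -1.4]
gripper_width: 0.197
```

```bash
python3 - <<'E' 2>/dev/null
from h import *
w=grab("wrist"); s=grab("side"); t=grab("top")
for n,f in zip(("w7","s7","t7"),(w,s,t)): pickle.dump(f,open(n+".pkl","wb"))
b=cv2.resize(s["img"][130:250,170:290],(384,384),interpolation=cv2.INTER_CUBIC)
cv2.imwrite("pics/w7.png",cv2.resize(np.hstack([w["img"],b]),None,fx=.88,fy=.88)[:,:,::-1])
M,tt=Rt(); print(tt,M.round(3),manip.state()["gripper_width"])
for f in (w,s):
    W=cloud(f)
    for z in (.10,.11,.12,.13,.14,.15):
        m=sel(W,.5816,-.138,.03,z-.005,z+.005); print(z,m.sum(),W[m].mean(0).round(4),np.percentile(W[m][:,0],[2,98]).round(4) if m.any() else 0,np.percentile(W[m][:,1],[2,98]).round(4)if m.any() else 0)
E
```

```text
[ 0.58502789 -0.14138441  0.13690506] [[ 0.001  0.976 -0.218]
 [-0.001 -0.218 -0.976]
 [-1.     0.001  0.001]] 0.1933217129131058
0.1 0 [nan nan nan] 0 0
0.11 11 [ 0.587  -0.1342  0.1134] [0.5832 0.5904] [-0.1378 -0.1325]
0.12 82 [ 0.5856 -0.134   0.12  ] [0.5795 0.5905] [-0.1377 -0.1324]
0.13 90 [ 0.586  -0.134   0.1302] [0.5799 0.5907] [-0.1388 -0.1324]
0.14 101 [ 0.5858 -0.1339  0.1401] [0.5802 0.5907] [-0.1377 -0.1322]
0.15 45 [ 0.5858 -0.1333  0.1472] [0.5813 0.5897] [-0.1356 -0.1323]
0.1 1 [ 0.5862 -0.1416  0.1031] [0.5862 0.5862] [-0.1416 -0.1416]
0.11 7 [ 0.5838 -0.137   0.1119] [0.5798 0.588 ] [-0.1381 -0.1358]
0.12 9 [ 0.5834 -0.1371  0.1199] [0.5796 0.5884] [-0.1409 -0.1335]
0.13 13 [ 0.5835 -0.1365  0.1299] [0.5797 0.5877] [-0.1407 -0.1336]
0.14 10 [ 0.5841 -0.1367  0.1396] [0.5795 0.5879] [-0.1416 -0.1344]
0.15 12 [ 0.5831 -0.1366  0.1499] [0.5789 0.5876] [-0.1409 -0.1346]
```

View pics/w7.png

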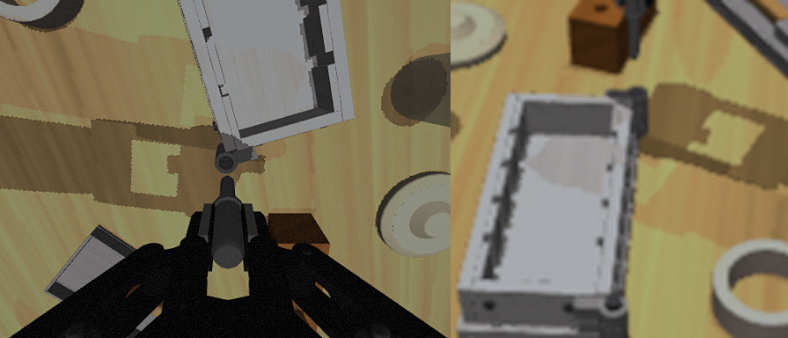

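```bash
cat >> h.py <<'E'
def ray(f,u,v,z):
    d=rot(f["rotation"])@np.array([(u-f["cx"])/f["fx"],-(v-f["cy"])/f["fy"],-1]); o=np.array(f["origin"]); return o+d*(z-o[2])/d[2]
def proj(f,p):
    q=rot(f["rotation"]).T@(np.array(p)-np.array(f["origin"])); return f["cx"]+f["fx"]*q[0]/-q[2], f["cy"]-f["fy"]*q[1]/-q[2]
def ortho(f,c,z,half=.03,mm=.25):
    """image rectified on plane z around c: rows -> -x? cols x right, rows y down-up"""
    n=int(2*half*1000/mm); g=(np.arange(n)-n/2)*mm/1000; X,Y=np.meshgrid(c[0]+g,c[1]-g)
    P=np.stack([X,Y,np.full_like(X,z)],-1)-np.array(f["origin"]); q=P@rot(f["rotation"])
    u=(f["cx"]+f["fx"]*q[...,0]/-q[...,2]).astype(np.float32); v=(f["cy"]-f["fy"]*q[...,1]/-q[...,2]).astype(np.float32)
    return cv2.remap(f["img"],u,v,cv2.INTER_CUBIC)
E
python3 - <<'E'
from h import *
c=[.5816,-.138]; ims=[]
for n in ("w6","w7","s7","w1"):
    f=pickle.load(open(n+".pkl","rb")); o=ortho(f,c,.06); 
    o=cv2.convertScaleAbs(o,alpha=1.6); cv2.circle(o,(120,120),50,(255,0,0),1); cv2.circle(o,(120,120),30,(0,255,0),1)
    ims.append(o[:,:,::-1])
cv2.imwrite("pics/k.png",cv2.resize(np.hstack(ims[:3]),(780,260)))
E
```

```text
(no output)
```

View pics/k.png

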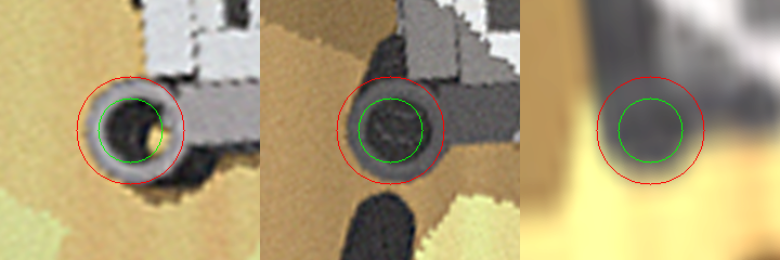

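play_rows:
  plan:
    - [0,-3,0,0,1]
    - [15,-3,0,0,1]
    - [30,-3,0,0,1]
    - [38,-3,0,0,1]
    - [44,-3,0,0,1]
    - [49,-3,0,0,1]
    - [54,-3,0,0,1]
    - [54,-3,0,0,1]

```text
time: 20.45
tool_pos: [0.5816, -0.1395, 0.0823]
tool_rot: [0.442, 0.552, 0.442, -0.551]
contact_force: [1.4, 0.5, -0.2]
gripper_width: 0.194
```

play_rows:
  plan:
    - [6,0,0,0,1]
    - [12,0,0,0,1]
    - [18,0,0,0,1]
    - [24,0,0,0,1]
    - [29,0,0,0,1]
    - [34,0,0,0,1]
    - [38,0,0,0,1]
    - [38,0,0,0,1]

```text
time: 21.45
tool_pos: [0.5814, -0.1395, 0.0439]
tool_rot: [0.442, 0.552, 0.442, -0.552]
contact_force: [2.1, -0.2, -2.5]
gripper_width: 0.191
```

play_rows:
  plan:
    - [3,0,0,0,1]
    - [5,0,0,0,1]
    - [7,0,0,0,1]
    - [8,0,0,0,1]
    - [8,0,0,0,1]

```text
time: 22.08
tool_pos: [0.5822, -0.1403, 0.0373]
tool_rot: [0.443, 0.552, 0.441, -0.551]
contact_force: [0.9, -3.3, 4.4]
gripper_width: 0.195
```

play_rows:
  plan:
    - [0,0,0,0,-0.3]
    - [0,0,0,0,-0.3]
    - [0,0,0,0,-0.3]
    - [-40,0,0,0,-0.3]
    - [-90,0,0,0,-1]
    - [-150,0,0,0,-1]
    - [-200,-10,-30,-0.1,-1]
    - [-250,-35,-75,-0.2,-1]

```text
time: 23.08
tool_pos: [0.5653, -0.0647, 0.2819]
tool_rot: [0.496, 0.505, 0.495, -0.504]
contact_force: [0.2, 0.7, -0.1]
gripper_width: 0.999
```

play_rows:
  plan:
    - [-50,-10,-40,-0.1,-1]
    - [-65,-35,-95,-0.2,-1]
    - [-65,-60,-150,-0.3,-1]
    - [-65,-85,-205,-0.4,-1]
    - [-65,-110,-260,-0.45,-1]
    - [-65,-135,-310,-0.45,-1]
    - [-65,-155,-350,-0.45,-1]
    - [-65,-169,-392,-0.45,-1]

```text
time: 24.08
tool_pos: [0.4024, 0.3315, 0.3447]
tool_rot: [0.595, 0.381, 0.596, -0.381]
contact_force: [0.6, 0.4, 0.5]
gripper_width: 1.002
```

```bash
python3 - <<'E' 2>/dev/null
from h import *
w=grab("wrist"); s=grab("side"); t=grab("top")
for n,f in zip(("w8","s8","t8"),(w,s,t)): pickle.dump(f,open(n+".pkl","wb"))
save(w,"w8")
b=s["img"]; M,tt=Rt(); print(tt,M.round(3))
for f in (t,s,w):
    W=level(cloud(f)); gate2(W); headfit(W,.100,.116,.5818,-.138,.03,.009)
W=level(cloud(w))
for n,x,y,z0,z1 in [("A",.55,.352,.100,.125),("B",.505,.333,.100,.125),("off",.469,.314,.085,.11),("C",.43,.297,.100,.125)]:
    m=sel(W,x,y,.032,z0,z1); print(n,m.sum(),rect(W[m]),np.median(W[m][:,2]))
m=sel(W,.505,.327,.18,.05,.061); print("rack",m.sum(),rect(W[m]))
E
```

```text
[0.40270535 0.33129369 0.34426845] [[-0.001  0.907  0.421]
 [-0.001  0.421 -0.907]
 [-1.    -0.002  0.   ]]
gate x by y [[-66.4, -47.3], [-65.7, -48.0], [-66.3, -48.6], [-66.1, -47.4], [-65.7, -47.7], [-66.1, -48.7]]
  head n 39 mean [ 0.5802 -0.1384] encl [ 581.2 -138.8] 8.7 z 0.1095
gate x by y [[-66.1, -48.2], [-65.1, -48.1], [-64.8, -48.1], [-64.9, -48.9], [-64.6, -48.5], [-65.8, -47.5]]
  head n 31 mean [ 0.581  -0.1364] encl [ 581.5 -140.5] 10.3 z 0.1074
gate x by y [None, [-65.6, -46.6], [-65.6, -46.5], [-65.5, -47.6], [-65.5, -47.3], [-65.4, -46.7]]
  head n 0 mean [nan nan] encl [0. 0.] 0.0 z nan
A 288 (array([560.4, 359.1]), array([ 9. , 45.7]), 23.4) 0.11693516237128351
B 253 (array([515. , 338.4]), array([ 8.7, 46.4]), 24.8) 0.11728386972623366
off 276 (array([470.9, 315. ]), array([ 9.4, 63.6]), 24.1) 0.10166984179745583
C 192 (array([423.8, 297.6]), array([ 7.5, 45.2]), 24.8) 0.11776957118545074
rack 7920 (array([525.3, 344.1]), array([306.5, 263. ]), 60.6)
```

View pics/w8.png

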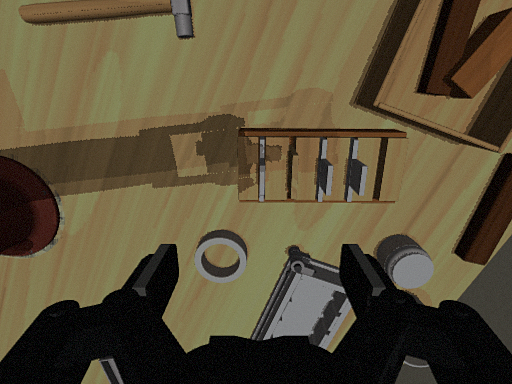

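play_rows:
  plan:
    - [40,55,15,0.01,0.29]
    - [90,110,30,0.01,0.29]
    - [140,155,42,0.01,0.29]
    - [190,155,42,0.01,0.29]
    - [240,155,42,0.01,0.29]
    - [280,155,42,0.01,0.29]
    - [304,155,42,0.01,0.29]
    - [304,155,42,0.01,0.29]

```text
time: 25.22
tool_pos: [0.5621, 0.3547, 0.0393]
tool_rot: [0.593, 0.384, 0.594, -0.386]
contact_force: [-0.3, 0.1, 0.8]
gripper_width: 0.358
```

play_rows:
  plan:
    - [0,0,0,0,1]
    - [0,0,0,0,1]
    - [0,0,0,0,1]
    - [0,0,0,0,1]
    - [0,0,0,0,1]
    - [-30,0,0,0,1]
    - [-65,0,0,0,1]
    - [-110,0,0,0,1]

```text
time: 26.22
tool_pos: [0.561, 0.3564, 0.1501]
tool_rot: [0.593, 0.383, 0.594, -0.385]
contact_force: [-0.1, -0.7, -2.0]
gripper_width: 0.087
```

play_rows:
  plan:
    - [0,-5,40,-0.16,1]
    - [0,-10,80,-0.33,1]
    - [0,-15,120,-0.5,1]
    - [0,-20,160,-0.66,1]
    - [0,-25,200,-0.83,1]
    - [0,-32,240,-1.0,1]
    - [0,-38,265,-1.16,1]
    - [0,-42,277,-1.211,1]

```text
time: 27.22
tool_pos: [0.637, 0.0853, 0.1504]
tool_rot: [0.706, -0.022, 0.707, 0.022]
contact_force: [0.2, 0.1, -1.3]
gripper_width: 0.083
```

```bash
cat > slot.py <<'E'
from h import *
import sys
w=grab("wrist"); pickle.dump(w,open("w_%s.pkl"%sys.argv[1],"wb")); save(w,"w_"+sys.argv[1])
W=cloud(w); M,t=Rt(); s=manip.state(); print(t.round(4),"yaw",np.arctan2(M[1,1],M[0,1]).round(4),s["gripper_width"],"tilt",M[2,1:].round(3))
sy=float(sys.argv[2]); D=mf(W); T=np.r_[(t[:2]-C)@rot2(TH)]; print("tcp mould",T.round(4))
zb=t[2]-.040+.012
m=(abs(D[:,1]-sy)<.03)&(D[:,2]>zb-.01)&(D[:,2]<zb+.06)&(D[:,0]>-.1)&(D[:,0]<.07)
P=D[m]; print("plate pts",m.sum(),"x",np.percentile(P[:,0],[2,50]).round(4),"zmin",P[:,2].min().round(4))
for z in np.arange(zb,zb+.05,.008):
    k=abs(P[:,2]-z)<.004; 
    if k.sum()>5: print("  z",round(z,3),k.sum(),"y",np.percentile(P[k,1],[2,50,98]).round(4),"x",np.median(P[k,0]).round(4))
# slot grooves near: gate top band occupancy by y, at x -55..-49 (land zone)
for nm,a,b in (("gate",-.054,-.0495),("wall",.0495,.054)):
    m=(D[:,0]>a)&(D[:,0]<b)&(D[:,2]<.075)&(abs(D[:,1])<.12); y=D[m,1]; z=D[m,2]
    for s0 in (-.075,-.025,.025,.075):
        g=m&(abs(D[:,1]-s0)<.014); lo=D[g&(D[:,2]<.054)][:,1]; hi=D[g&(D[:,2]>.056)][:,1]
        if len(lo)>8: print(nm,s0,"groove y",np.percentile(lo,[5,50,95]).round(4), "gap", (hi[hi<s0].max().round(4) if (hi<s0).any() else None,hi[hi>s0].min().round(4) if (hi>s0).any() else None))
E
python3 slot.py a .075
```

```text
[0.6371 0.0843 0.1504] yaw 1.6327 0.08699994784335416 tilt [-0.001 -0.001]
tcp mould [-0.      0.0712]
plate pts 1005 x [-0.0554 -0.0435] zmin 0.1228
  z 0.122 9 y [0.07   0.0727 0.0754] x -0.0554
  z 0.13 21 y [0.0693 0.0727 0.0761] x -0.0553
  z 0.138 14 y [0.0696 0.0724 0.0765] x -0.0553
  z 0.146 24 y [0.0689 0.0728 0.0763] x -0.0553
  z 0.154 27 y [0.0692 0.0728 0.0764] x -0.0553
  z 0.162 27 y [0.0694 0.0728 0.0765] x -0.0553
  z 0.17 40 y [0.0693 0.0728 0.0766] x -0.0553
gate -0.075 groove y [-0.0818 -0.0814 -0.0809] gap (np.float64(-0.0751), np.float64(-0.0745))
wall -0.075 groove y [-0.0875 -0.0808 -0.0623] gap (np.float64(-0.0803), np.float64(-0.0693))
wall -0.025 groove y [-0.038  -0.0307 -0.0123] gap (np.float64(-0.0307), np.float64(-0.0201))
wall 0.025 groove y [0.012  0.0223 0.0379] gap (np.float64(0.019), np.float64(0.0306))
wall 0.075 groove y [0.0615 0.0843 0.0885] gap (np.float64(0.063), np.float64(0.0825))
```

View pics/w_a.png

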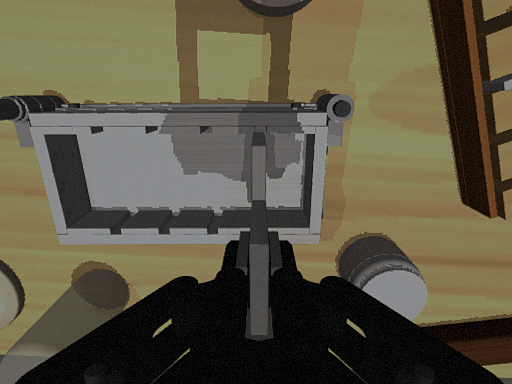

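play_rows:
  plan:
    - [0,2.2,2.6,-0.003,1]
    - [20,2.2,2.6,-0.003,1]
    - [40,2.2,2.6,-0.003,1]
    - [52,2.2,2.6,-0.003,1]
    - [58,2.2,2.6,-0.003,1]
    - [64,2.2,2.6,-0.003,1]
    - [70,2.2,2.6,-0.003,1]
    - [70,2.2,2.6,-0.003,1]

```text
time: 28.28
tool_pos: [0.6412, 0.089, 0.0817]
tool_rot: [0.708, -0.023, 0.705, 0.023]
contact_force: [4.0, 0.3, -1.1]
gripper_width: 0.085
```

play_rows:
  plan:
    - [6,0,0.7,0,1]
    - [12,0,0.7,0,1]
    - [18,0,0.7,0,1]
    - [24,0,0.7,0,1]
    - [30,0,0.7,0,1]
    - [35,0,0.7,0,1]
    - [39,0,0.7,0,1]
    - [39,0,0.7,0,1]

```text
time: 29.28
tool_pos: [0.6411, 0.0889, 0.0441]
tool_rot: [0.707, -0.023, 0.706, 0.023]
contact_force: [-0.9, -1.6, 11.1]
gripper_width: 0.087
```

play_rows:
  plan:
    - [-2,0,0,0,0.29]
    - [-2,0,0,0,0.29]
    - [-2,0,0,0,0.29]
    - [-40,0,0,0,0.29]
    - [-90,0,0,0,0.29]
    - [-150,0,0,0,0.29]
    - [-210,0,-30,0,0.29]
    - [-210,0,-30,0,0.29]

```text
time: 30.28
tool_pos: [0.6119, 0.0874, 0.2587]
tool_rot: [0.71, -0.023, 0.703, 0.023]
contact_force: [0.7, -0.7, -1.3]
gripper_width: 0.354
```

```bash
cat > chk.py <<'E'
from h import *
import sys
w=grab("wrist"); s=grab("side"); t=grab("top"); pickle.dump(w,open("wc.pkl","wb"))
for n,f in (("w",w),("s",s),("t",t)):
    W=level(cloud(f)); D=mf(W)
    for y in map(float,sys.argv[1:]):
        m=(abs(D[:,0])<.035)&(abs(D[:,1]-y)<.02)&(D[:,2]>.113)&(D[:,2]<.13); 
        if m.sum()>5: print(n,"tab top",y,m.sum(),rect(D[m]),"z",np.percentile(D[m,2],[10,50,90]).round(4))
        m=(abs(D[:,0])>.03)&(abs(D[:,0])<.047)&(abs(D[:,1]-y)<.006)&(D[:,2]>.055)&(D[:,2]<.085); 
        if m.sum()>3: print("   shoulder z",np.median(D[m,2]).round(4))
    for nm,x,y,z0,z1 in [("A",.5604,.3591,.100,.125),("B",.515,.3384,.100,.125),("off",.4705,.315,.085,.11),("C",.4238,.2976,.100,.125)]:
        m=sel(W,x,y,.03,z0,z1); print(n,nm,m.sum(),(rect(W[m]),np.median(W[m][:,2]).round(4)) if m.sum()>5 else 0)
print(Rt()[1].round(4))
E
python3 chk.py .075
```

```text
w tab top 0.075 269 (array([-0.6, 75.8]), array([46.1,  7.2]), 0.1) z [0.1188 0.1197 0.1207]
   shoulder z 0.0699
w A 0 0
w B 495 ((array([515.8, 337.1]), array([ 8.8, 45.6]), 23.9), np.float64(0.1167))
w off 637 ((array([471., 315.]), array([ 9.2, 59.5]), 24.4), np.float64(0.1018))
w C 85 ((array([433.8, 284.5]), array([ 6.1, 19.3]), 3.7), np.float64(0.1086))
s tab top 0.075 76 (array([-0.9, 76.3]), array([44.6,  8.8]), 1.4) z [0.114  0.1188 0.1206]
   shoulder z 0.0665
s A 0 0
s B 133 ((array([514.4, 337.9]), array([ 8.2, 46.3]), 24.5), np.float64(0.1171))
s off 167 ((array([470.3, 314.6]), array([ 9.4, 58.9]), 24.4), np.float64(0.1013))
s C 147 ((array([423.5, 296.7]), array([ 8.7, 46. ]), 24.8), np.float64(0.1166))
t A 0 0
t B 95 ((array([514.6, 338. ]), array([ 9. , 46.1]), 24.1), np.float64(0.1163))
t off 112 ((array([470.3, 314.7]), array([ 9.9, 59.6]), 24.0), np.float64(0.1009))
t C 84 ((array([423.7, 296.2]), array([ 8.5, 46. ]), 23.5), np.float64(0.117))
[0.6097 0.0872 0.2505]
```

play_rows:
  plan:
    - [0,35,-10,0.16,0.29]
    - [0,70,-20,0.32,0.29]
    - [0,105,-30,0.48,0.29]
    - [0,140,-40,0.65,0.29]
    - [0,175,-50,0.82,0.29]
    - [0,210,-62,0.98,0.29]
    - [0,240,-72,1.14,0.29]
    - [0,254,-78,1.212,0.29]

```text
time: 31.42
tool_pos: [0.5144, 0.3366, 0.2479]
tool_rot: [0.592, 0.382, 0.595, -0.386]
contact_force: [0.5, -0.8, 0.4]
gripper_width: 0.353
```

```bash
python3 - <<'E'
from h import *
print(Rt()[1].round(4),todo([.5156,.3353,.040],[np.cos(.424),np.sin(.424)]))
E
```

```text
[0.5144 0.3366 0.2479] (array([207.9,   1.8,   1.7]), np.float64(-0.002))
```

play_rows:
  plan:
    - [50,1,0,0,0.29]
    - [100,1,0,0,0.29]
    - [150,1,0,0,0.29]
    - [190,1,0,0,0.29]
    - [209,1,0,0,0.29]
    - [209,1,0,0,0.29]
    - [209,1,0,0,0.29]

```text
time: 32.3
tool_pos: [0.5183, 0.3366, 0.0445]
tool_rot: [0.594, 0.385, 0.593, -0.383]
contact_force: [0.2, -0.7, 0.3]
gripper_width: 0.356
```

play_rows:
  plan:
    - [0,0,0,0,1]
    - [0,0,0,0,1]
    - [0,0,0,0,1]
    - [0,0,0,0,1]
    - [0,0,0,0,1]
    - [-30,0,0,0,1]
    - [-65,0,0,0,1]
    - [-110,0,0,0,1]

```text
time: 33.3
tool_pos: [0.5163, 0.3356, 0.153]
tool_rot: [0.593, 0.383, 0.594, -0.384]
contact_force: [0.8, 0.6, -2.3]
gripper_width: 0.087
```

play_rows:
  plan:
    - [-15,-1,40,-0.16,1]
    - [-30,-2,80,-0.33,1]
    - [-45,-3,125,-0.5,1]
    - [-50,-4,170,-0.66,1]
    - [-50,-5,215,-0.83,1]
    - [-50,-6,260,-1.0,1]
    - [-50,-7,300,-1.16,1]
    - [-50,-8,324,-1.212,1]

```text
time: 34.3
tool_pos: [0.6433, 0.0353, 0.203]
tool_rot: [0.707, -0.023, 0.707, 0.023]
contact_force: [-0.1, 0.2, -1.8]
gripper_width: 0.087
```

```bash
python3 slot.py b .025
```

```text
[0.6441 0.0329 0.203 ] yaw 1.6345 0.08597875168442044 tilt [-0.003  0.001]
tcp mould [0.0036 0.0194]
plate pts 1009 x [-0.0516 -0.0388] zmin 0.1734
  z 0.175 12 y [0.0181 0.0219 0.0256] x -0.0514
  z 0.183 23 y [0.0181 0.0216 0.0254] x -0.0515
  z 0.191 21 y [0.0186 0.0223 0.0256] x -0.0514
  z 0.199 22 y [0.0185 0.0226 0.0258] x -0.0514
  z 0.207 29 y [0.0187 0.0217 0.0256] x -0.0514
  z 0.215 29 y [0.0182 0.0218 0.0258] x -0.0515
  z 0.223 681 y [0.0184 0.0223 0.0262] x -0.0376
gate -0.075 groove y [-0.0817 -0.0814 -0.081 ] gap (np.float64(-0.0808), np.float64(-0.0697))
gate -0.025 groove y [-0.0314 -0.0313 -0.03  ] gap (np.float64(-0.0311), np.float64(-0.0194))
wall -0.075 groove y [-0.0881 -0.0797 -0.0622] gap (np.float64(-0.0811), np.float64(-0.0696))
wall -0.025 groove y [-0.0379 -0.0274 -0.012 ] gap (np.float64(-0.0311), np.float64(-0.0194))
wall 0.025 groove y [0.0115 0.0341 0.0383] gap (np.float64(0.0123), np.float64(0.0315))
wall 0.075 groove y [0.0614 0.0661 0.0855] gap (np.float64(0.0748), np.float64(0.076))
```

play_rows:
  plan:
    - [0,2.8,-1,0,1]
    - [40,2.8,-1,0,1]
    - [75,2.8,-1,0,1]
    - [95,2.8,-1,0,1]
    - [106,2.8,-1,0,1]
    - [112,2.8,-1,0,1]
    - [119,2.8,-1,0,1]
    - [119,2.8,-1,0,1]

```text
time: 35.35
tool_pos: [0.6451, 0.0395, 0.0876]
tool_rot: [0.71, -0.023, 0.704, 0.022]
contact_force: [4.1, -1.2, 1.4]
gripper_width: 0.079
```

play_rows:
  plan:
    - [6,0,0,0,1]
    - [12,0,0,0,1]
    - [18,0,0,0,1]
    - [24,0,0,0,1]
    - [30,0,0,0,1]
    - [35,0,0,0,1]
    - [39,0,0,0,1]
    - [39,0,0,0,1]

```text
time: 36.35
tool_pos: [0.6448, 0.0392, 0.0486]
tool_rot: [0.709, -0.023, 0.704, 0.022]
contact_force: [-0.2, -3.7, 9.9]
gripper_width: 0.088
```

play_rows:
  plan:
    - [-1,0,0,0,0.29]
    - [-1,0,0,0,0.29]
    - [-1,0,0,0,0.29]
    - [-40,0,0,0,0.29]
    - [-90,0,0,0,0.29]
    - [-150,0,0,0,0.29]
    - [-205,0,-30,0,0.29]
    - [-205,0,-30,0,0.29]

```text
time: 37.35
tool_pos: [0.6135, 0.0382, 0.2571]
tool_rot: [0.711, -0.023, 0.703, 0.023]
contact_force: [0.5, -0.5, -1.4]
gripper_width: 0.355
```

```bash
python3 chk.py .075 .025 | grep -v -e " A"
```

```text
w tab top 0.075 292 (array([-0.2, 75.8]), array([46. ,  8.1]), 0.5) z [0.1176 0.1199 0.1208]
   shoulder z 0.0696
w tab top 0.025 237 (array([-1.2, 25.5]), array([45.2,  6.9]), 0.1) z [0.1188 0.1198 0.1207]
   shoulder z 0.0699
w B 0 0
w off 137 ((array([478.5, 298.5]), array([ 9.4, 22.6]), 24.1), np.float64(0.1013))
w C 49 ((array([433.7, 276.2]), array([7.5, 2.4]), 28.2), np.float64(0.1033))
s tab top 0.075 77 (array([-0.9, 76.3]), array([44.4,  9.8]), 4.1) z [0.1146 0.1186 0.1206]
   shoulder z 0.067
s tab top 0.025 71 (array([-1.4, 25.2]), array([46.2, 11.5]), 1.0) z [0.1145 0.1187 0.1207]
   shoulder z 0.0661
s B 0 0
s off 167 ((array([470.1, 314.6]), array([ 9.7, 58.9]), 23.2), np.float64(0.1013))
s C 150 ((array([423.6, 296.9]), array([ 8.6, 46.2]), 24.0), np.float64(0.1164))
   shoulder z 0.0714
t B 0 0
t off 115 ((array([470. , 314.7]), array([ 9.4, 59.2]), 24.5), np.float64(0.1012))
t C 85 ((array([423.4, 296.6]), array([ 8.7, 45.9]), 24.4), np.float64(0.1172))
[0.611  0.0383 0.2485]
```

play_rows:
  plan:
    - [0,35,-22,0.16,0.29]
    - [0,70,-44,0.32,0.29]
    - [0,105,-66,0.48,0.29]
    - [0,140,-88,0.65,0.29]
    - [0,175,-110,0.82,0.29]
    - [0,210,-132,0.98,0.29]
    - [0,245,-155,1.14,0.29]
    - [0,268,-170,1.212,0.29]

```text
time: 38.5
tool_pos: [0.4228, 0.2955, 0.2469]
tool_rot: [0.593, 0.383, 0.595, -0.386]
contact_force: [0.8, -0.6, 0.1]
gripper_width: 0.357
```

play_rows:
  plan:
    - [0,0,0,0,0.29]
    - [50,0,0,0,0.29]
    - [100,0,0,0,0.29]
    - [150,0,0,0,0.29]
    - [190,0,0,0,0.29]
    - [208,0,0,0,0.29]
    - [208,0,0,0,0.29]
    - [208,0,0,0,0.29]

```text
time: 39.5
tool_pos: [0.4264, 0.2951, 0.0437]
tool_rot: [0.594, 0.385, 0.593, -0.383]
contact_force: [-0.3, 0.1, -0.2]
gripper_width: 0.353
```

play_rows:
  plan:
    - [0,0,0,0,1]
    - [0,0,0,0,1]
    - [0,0,0,0,1]
    - [0,0,0,0,1]
    - [0,0,0,0,1]
    - [-30,0,0,0,1]
    - [-65,0,0,0,1]
    - [-110,0,0,0,1]

```text
time: 40.5
tool_pos: [0.4237, 0.2942, 0.1516]
tool_rot: [0.593, 0.383, 0.594, -0.385]
contact_force: [0.3, 0.9, -2.3]
gripper_width: 0.085
```

play_rows:
  plan:
    - [-20,9,40,-0.14,1]
    - [-40,18,85,-0.3,1]
    - [-50,28,135,-0.47,1]
    - [-50,38,185,-0.64,1]
    - [-50,48,240,-0.81,1]
    - [-50,58,290,-0.98,1]
    - [-50,68,340,-1.15,1]
    - [-50,76,373,-1.212,1]

```text
time: 41.5
tool_pos: [0.648, -0.0163, 0.2013]
tool_rot: [0.707, -0.023, 0.707, 0.023]
contact_force: [0.7, 1.1, -2.5]
gripper_width: 0.092
```

```bash
python3 slot.py c -.025
```

```text
[ 0.6497 -0.0195  0.2011] yaw 1.6348 0.0816780906745924 tilt [-0.003  0.001]
tcp mould [ 0.0058 -0.0332]
plate pts 1010 x [-0.0501 -0.0378] zmin 0.1714
  z 0.173 13 y [-0.033  -0.0296 -0.0263] x -0.05
  z 0.181 18 y [-0.0328 -0.0296 -0.0264] x -0.05
  z 0.189 24 y [-0.0333 -0.0296 -0.0259] x -0.0499
  z 0.197 23 y [-0.0331 -0.0296 -0.0261] x -0.05
  z 0.205 28 y [-0.0332 -0.0299 -0.0259] x -0.0499
  z 0.213 28 y [-0.033  -0.0296 -0.0258] x -0.0499
  z 0.221 149 y [-0.0334 -0.029  -0.0256] x -0.0413
gate -0.075 groove y [-0.0815 -0.0813 -0.078 ] gap (np.float64(-0.0812), np.float64(-0.0698))
gate -0.025 groove y [-0.0305 -0.0238 -0.0198] gap (np.float64(-0.032), np.float64(-0.0191))
wall -0.075 groove y [-0.088  -0.0768 -0.0621] gap (np.float64(-0.0812), np.float64(-0.0694))
wall -0.025 groove y [-0.0376 -0.0158 -0.0114] gap (None, np.float64(-0.0191))
wall 0.025 groove y [0.0117 0.0163 0.0361] gap (np.float64(0.025), np.float64(0.0263))
wall 0.075 groove y [0.0619 0.0668 0.0725] gap (np.float64(0.074), np.float64(0.0754))
```

play_rows:
  plan:
    - [0,4.2,-2.6,0,1]
    - [40,4.2,-2.6,0,1]
    - [75,4.2,-2.6,0,1]
    - [94,4.2,-2.6,0,1]
    - [104,4.2,-2.6,0,1]
    - [111,4.2,-2.6,0,1]
    - [117,4.2,-2.6,0,1]
    - [117,4.2,-2.6,0,1]

```text
time: 42.55
tool_pos: [0.6448, -0.0107, 0.0852]
tool_rot: [0.707, -0.023, 0.706, 0.022]
contact_force: [0.4, -1.5, -3.1]
gripper_width: 0.079
```

play_rows:
  plan:
    - [6,0,0,0,1]
    - [12,0,0,0,1]
    - [18,0,0,0,1]
    - [24,0,0,0,1]
    - [30,0,0,0,1]
    - [35,0,0,0,1]
    - [39,0,0,0,1]
    - [39,0,0,0,1]

```text
time: 43.55
tool_pos: [0.6444, -0.0107, 0.0462]
tool_rot: [0.707, -0.023, 0.707, 0.022]
contact_force: [-1.7, -4.7, 0.9]
gripper_width: 0.086
```

play_rows:
  plan:
    - [1.5,0,0,0,1]
    - [3,0,0,0,1]
    - [3,0,0,0,1]
    - [3,0,0,0,1]

```text
time: 44.05
tool_pos: [0.6446, -0.0107, 0.0461]
tool_rot: [0.707, -0.023, 0.707, 0.022]
contact_force: [-9.2, -5.7, 13.1]
gripper_width: 0.082
```

play_rows:
  plan:
    - [-1,0,0,0,0.29]
    - [-1,0,0,0,0.29]
    - [-1,0,0,0,0.29]
    - [-40,0,0,0,0.29]
    - [-90,0,0,0,0.29]
    - [-150,0,0,0,0.29]
    - [-205,-20,-60,0,0.29]
    - [-240,-20,-100,0,0.29]

```text
time: 45.05
tool_pos: [0.5535, -0.0355, 0.2764]
tool_rot: [0.707, -0.023, 0.707, 0.023]
contact_force: [-0.3, -0.3, 0.2]
gripper_width: 0.359
```

```bash
python3 chk.py .075 .025 -.025 | grep -v -e " A" -e " B"; python3 - <<'E' 2>/dev/null
from h import *
t=grab("top"); w=grab("wrist"); s=grab("side")
for f in (t,w,s):
    W=level(cloud(f)); gate2(W); headfit(W,.100,.116,.5818,-.138,.03,.009)
    m=sel(W,.4045,-.351,.14,.012,.04); D=(W[m][:,:2]-[.4045,-.351])@rot2(np.deg2rad(126.1)); k=(abs(D[:,1])<.055)&(abs(D[:,0])<.12)
    if k.sum()>20: print("brush in tray",rect(D[k]),np.percentile(W[m][k][:,2],[10,50,90]))
a=t["img"]; b=w["img"]; cv2.imwrite("pics/end.png",cv2.resize(np.hstack([a,b]),(800,300))[:,:,::-1])
E
```

```text
w tab top 0.075 247 (array([-0.5, 75.8]), array([45.3,  8.3]), 0.5) z [0.1153 0.1196 0.1207]
   shoulder z 0.0692
w tab top 0.025 199 (array([-3.5, 25.9]), array([ 8.2, 40.5]), 89.9) z [0.1162 0.1196 0.1207]
   shoulder z 0.0694
w tab top -0.025 206 (array([ -1. , -24.4]), array([45.8,  7.9]), 0.4) z [0.1186 0.1198 0.1207]
   shoulder z 0.0698
w off 0 0
w C 0 0
s tab top 0.075 79 (array([-1.1, 75.4]), array([44.3, 11.3]), 1.0) z [0.1148 0.1189 0.1209]
   shoulder z 0.0663
s tab top 0.025 74 (array([-1.4, 25.3]), array([12.9, 45.9]), 88.1) z [0.1144 0.1186 0.1216]
   shoulder z 0.0671
s tab top -0.025 67 (array([ -1.8, -23.6]), array([10.1, 45.5]), 88.8) z [0.1144 0.1185 0.1205]
   shoulder z 0.0661
s off 170 ((array([470.1, 314.7]), array([ 9.7, 59.2]), 24.3), np.float64(0.1014))
s C 0 0
t tab top 0.075 51 (array([-2.1, 75.9]), array([ 7.7, 43.6]), 88.7) z [0.1178 0.1193 0.1215]
   shoulder z 0.0699
   shoulder z 0.0699
t off 113 ((array([470.1, 314.4]), array([ 9.4, 58.9]), 24.4), np.float64(0.101))
t C 0 0
[ 0.5548 -0.0355  0.2794]
gate x by y [[-67.3, -49.6], [-66.2, -33.0], [-60.5, -48.4], None, [-66.3, -47.9], [-66.3, -48.8]]
  head n 4 mean [ 0.5816 -0.1312] encl [ 582.  -131.5] 5.0 z 0.1065
brush in tray (array([-11.8, -10.4]), array([177.9,  46.4]), 0.5) [0.01882548 0.02241146 0.02526972]
gate x by y [[-66.0, -47.4], [-65.9, -32.0], [-65.7, -47.6], [-65.5, -31.8], [-65.5, -47.3], [-65.4, -47.2]]
  head n 165 mean [ 0.5807 -0.1374] encl [ 581.9 -138.4] 8.8 z 0.1092
brush in tray (array([-17. , -11.6]), array([ 46.4, 148.2]), 89.4) [0.01805232 0.02224129 0.02417996]
gate x by y [[-65.9, -48.7], [-65.0, -32.2], [-64.9, -48.3], [-66.3, -32.0], [-66.2, -48.2], [-66.1, -48.8]]
  head n 28 mean [ 0.581  -0.1362] encl [ 582.  -136.2] 9.1 z 0.1073
brush in tray (array([-22.2,  -9.7]), array([ 46.6, 160.3]), 87.3) [0.01612236 0.02198054 0.02474518]
```

View pics/end.png

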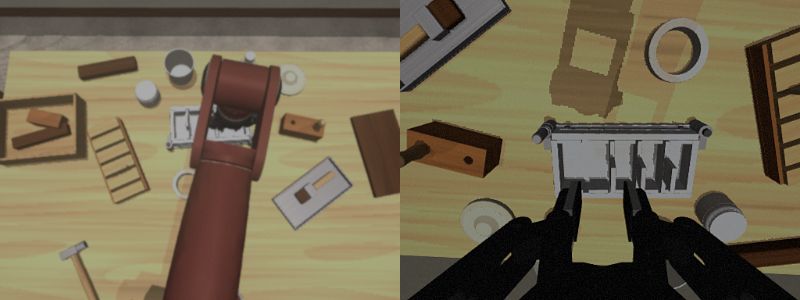

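```bash
python3 -c "
from h import *
print(manip.job_done(), manip.state()['contact_force'])"
```

```text
the job is handed in; nothing more can be done
the job is handed in; nothing more can be done
```

I've handed the job in at about 45 s of the 210 s allowed, with every step done in order. No verdict is reported, so what follows is my own last camera checks.

- **Brush:** it lies flat in the tray, about 20 mm and 10 mm off the centre, with its top about 22 mm above the table. I had aimed for the tray centre.
- **Gate:** shut against its stop. Its outer face measures parallel to the mould within measuring noise.
- **Pin:** seated through the knuckles. The head top is at about 0.109 m, against 0.110 m when home.
- **Plates:** three plates were present, and they now stand in the slots at y = +75, +25 and -25 mm. The wrist camera puts them within about 1 mm of slot centre, apart from one reading of 3.5 mm across the mould on the +25 mm plate, whose tab was part hidden. The tab tops are at about 0.120 m, so they are fully down.
- **Left alone:** the offcut is still in the rack and the arm stands clear of everything. In the last picture the file is in the stand and the tape lies where it was, though I did not measure either of those at the end.

**What disagreed on the way:**
- **Finger length:** the finger ends sit about 39 mm above the reported TCP, not at it, so the first two tries at the brush closed on air. I allowed for this afterwards.
- **Mould position:** my first estimate was 6 mm out across the mould. I corrected it before shutting the gate fully.
- **Camera heights:** the side camera reads the heights 1 to 4 mm lower than the wrist camera.

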